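Find the full-bore sleeve with the plug gauge and fit it to the calibration manifold

TASK

Only one of the three brass sleeves in the blue rack still has its full bore. Try the plug gauge in the sleeves, pressing lightly and never forcing it, until it goes all the way home in one; put the gauge back in its wooden stand and fit the sleeve that passed down fully home on the manifold's free spigot. The two rejects stay standing in the rack; leave the other things on the bench alone.

Things in the scene. Friction and masses are not known exactly. Their poses are not given: they have to be found in the camera images.
- sleeve_1_center (a point): Centre of brass sleeve 1 of 3 (half-way up; z along its axis). All look alike: round, 30 mm across (29 to 31), 36 mm tall, 155 to 215 g, standing loosely upright in the rack. One has a 13.6 mm bore right through; in the other two it narrows to 7 mm at 16 mm below the top rim (10 mm from the lower end). Which one changes every time, whatever its name, and cannot be seen from afar.
- sleeve_2_center (a point): Centre of brass sleeve 2 of 3 (half-way up; z along its axis). All look alike: round, 30 mm across (29 to 31), 36 mm tall, 155 to 215 g, standing loosely upright in the rack. One has a 13.6 mm bore right through; in the other two it narrows to 7 mm at 16 mm below the top rim (10 mm from the lower end). Which one changes every time, whatever its name, and cannot be seen from afar.
- sleeve_3_center (a point): Centre of brass sleeve 3 of 3 (half-way up; z along its axis). All look alike: round, 30 mm across (29 to 31), 36 mm tall, 155 to 215 g, standing loosely upright in the rack. One has a 13.6 mm bore right through; in the other two it narrows to 7 mm at 16 mm below the top rim (10 mm from the lower end). Which one changes every time, whatever its name, and cannot be seen from afar.
- rack: Blue plastic rack, 56 x 190 x 20 mm, fixed to the bench; origin at the centre of its underside, its long side along its y. Three round nests, 35 mm across and 8 mm deep, at y = -60, 0 and +60 mm; the sleeves stand in them with their feet 12 mm above the bench, so they protrude 28 mm above the rack and have about 2 mm of play sideways. A sleeve must never be pressed on it with more than 40 N by the gauge.
- gauge_grip (a point): Middle of the plug gauge's hexagonal aluminium handle (18 mm across flats, 50 mm tall, green band), 55 mm above the tip of the pin; the gauge stands upright at the start. z runs up along the gauge; flats face along its x axis and every 60 degrees from it. Whole gauge 80 mm long, 110 g.
- gauge_tip (a point): Lower end of the gauge's steel pin, on its axis. The pin is 12 mm in diameter and 30 mm long with a small chamfer; the handle's shoulder above it rests on the sleeve's top rim when the gauge is home.
- stand_hole (a point): Centre of the hole's mouth on top of the square wooden gauge stand (70 x 70 x 36 mm, fixed). The hole is 15 mm across and 33 mm deep; the gauge stands in it pin down, its shoulder on the stand's top (its tip then 30 mm below this point).
- spigot (a point): Foot of the free steel spigot in the middle of the manifold, on its axis: the seat on which a fitted sleeve's lower end rests, 40 mm above the bench. The spigot is 12 mm in diameter and stands 29 mm up from here, its tip chamfered. A sleeve that is home has its centre 18 mm above this point. Either end of the sleeve may be down. z up; y along the manifold.
- manifold: Calibration gas manifold: aluminium bar 50 x 270 mm, top 38 mm above the bench, fixed; origin at the centre of its underside, y along the bar. At y = +90 and -90 mm outlets already fitted with capped sleeves, 86 mm tall over the bench; at y = +122 mm a round pressure gauge up to 105 mm tall; valves on its +x face. It must never be pressed with more than 40 N.
- detector_a: Black handheld gas detector, 125 x 70 x 30 mm, lying on the bench; origin under its centre. To be left alone.
- pen: Pen, 130 mm long, lying on the clipboard; origin under its centre. To be left alone.
- spanner: Steel spanner, 160 mm long, lying on the bench; origin under its centre. To be left alone.
- oring_jar: Small jar with blue cap, 52 mm across, 60 mm tall; origin under its centre. To be left alone.
- dust_cap: Small red plastic cap, 26 mm across, 16 mm tall; origin under its centre. To be left alone.
- gas_can: Small grey gas can, 66 mm across, 182 mm tall, upright; origin under its centre. To be left alone.

How it is judged:
On the way:
1. the plug gauge is all the way home in one of the sleeves (((horizontal distance between gauge_tip and sleeve_1_center below 0.005 m and z of gauge_tip in the frame of sleeve_1_center between -0.016 and -0.008 m) or (horizontal distance between gauge_tip and sleeve_2_center below 0.005 m and z of gauge_tip in the frame of sleeve_2_center between -0.016 and -0.008 m) or (horizontal distance between gauge_tip and sleeve_3_center below 0.005 m and z of gauge_tip in the frame of sleeve_3_center between -0.016 and -0.008 m))), for 0.15 s.
At the end, for the whole second after the job is handed in: One sleeve is home on the free spigot (centre within 4 mm of its axis, less than 21 mm above the seat, tilted under 0.1 rad), the other two stand in their nests within 10 mm of where they began, and the gauge stands in its stand, tip at least 26 mm down the hole (((horizontal distance between sleeve_1_center and spigot below 0.004 m and z of sleeve_1_center in the frame of spigot below 0.021 m and angle between the z axis of sleeve_1_center and the z axis of spigot, either way round below 0.1 rad and distance of each of sleeve_2_center, sleeve_3_center from where it was at the start of the episode below 0.01 m) or (horizontal distance between sleeve_2_center and spigot below 0.004 m and z of sleeve_2_center in the frame of spigot below 0.021 m and angle between the z axis of sleeve_2_center and the z axis of spigot, either way round below 0.1 rad and distance of each of sleeve_1_center, sleeve_3_center from where it was at the start of the episode below 0.01 m) or (horizontal distance between sleeve_3_center and spigot below 0.004 m and z of sleeve_3_center in the frame of spigot below 0.021 m and angle between the z axis of sleeve_3_center and the z axis of spigot, either way round below 0.1 rad and distance of each of sleeve_1_center, sleeve_2_center from where it was at the start of the episode below 0.01 m)) and horizontal distance between gauge_tip and stand_hole below 0.006 m and z of gauge_tip in the frame of stand_hole below -0.026 m); the robot touches nothing.
It fails at once if the gauge is forced: a sleeve is pressed on the rack with more than 40 N while the gauge is in it ((contact force between rack and sleeve_1 above 40 N and horizontal distance between gauge_tip and sleeve_1_center below 0.012 m and z of gauge_tip in the frame of sleeve_1_center below 0.02 m) or (contact force between rack and sleeve_2 above 40 N and horizontal distance between gauge_tip and sleeve_2_center below 0.012 m and z of gauge_tip in the frame of sleeve_2_center below 0.02 m) or (contact force between rack and sleeve_3 above 40 N and horizontal distance between gauge_tip and sleeve_3_center below 0.012 m and z of gauge_tip in the frame of sleeve_3_center below 0.02 m)).
It fails at once if the manifold is pressed with more than 40 N (contact force between manifold and anything else above 40 N).
It fails at once if a bystander is moved by more than 30 mm (distance of any of detector_a, pen, spanner, oring_jar, dust_cap, gas_can from where it was at the start of the episode above 0.03 m).
It also fails if it takes over 67 s, if anything falls off the work surface, if the arm or the gripper's body presses on something with over 40 N, if the wrist force passes 120 N, or if a joint passes its speed limit or range.

ROBOT

A 7-joint arm with a two-finger parallel gripper is mounted at the origin on the work surface. World frame = base frame: x ahead of the robot, y to its left, z up, the work surface at z = 0. Lengths are in m, angles in rad, forces in N, time in s.
With the tool pointing down it reaches from about 0.425 to 0.8 m from the base axis. Payload 8.3 kg.
Tool frame: the origin (TCP) lies between the finger pads; the fingertips stand 19 mm ahead of it and the grasp point (between the pads) is the TCP (manip.nose_length is the distance from the TCP to the fingertips, in m); x points along the fingers, y is the direction in which the jaws open and shut, and the axes are right-handed (so a half turn about x gives the same grasp; the last joint's range is limited). The gripper opens to 85 mm and grips with 20 to 120 N. Pads are 22 mm wide; open, the fingers measure 114 mm over their backs; the gripper's body (76 mm by 85 mm) begins 54 mm behind the grasp point. The pads swing forward as they close: fully open they stand 13 mm farther back than shut.
Start: joints at [1.182, 0.383, 0.016, 1.37, -0.006, 1.388, -0.046], TCP at [0.2, -0.592, 0.25] pointing down, gripper open.
Joint ranges: [-2.95, 2.95], [-0.25, 2.06], [-1.52, 1.56], [0.18, 2.33], [-1.44, 4.58], [0.02, 2.06], [-3.01, 3.01]. Speed limits (rad/s): [2.39, 2.39, 3.01, 3.01, 3.14, 3.14, 3.14].

INTERFACE

Orientations are given as a unit quaternion [w, x, y, z].
In Python, from rig import manip gives the robot as it stands.
- The arm moves only by the shell command python3 -m jog 'ROWS'. ROWS is JSON, a list of rows, each a list of 7 numbers: the opening, from 0 (shut) to 1 (fully open), then the shift along the tool's x, y, z in m, then the turn, a rotation vector about the tool's x, y, z in degrees. In form: [[jaw, dx, dy, dz, ax, ay, az], ...]. A call has 1 to 20 rows; each row is the pose to reach, as a shift and turn from the pose measured when the call began, along the tool's axes at that moment; what a row does not reach only later rows make up. A row lasts 1/10 s, in which the tool goes at most 50 mm and 8.59 degrees, less where a joint would pass 70% of its speed; a pose out of reach is approached as far as the arm can. A call with a gripper value outside its range is refused whole. The fingers move at their own pace and stop on an object; the grip force is fixed at half the most. Time passes only in rows, so rows that repeat a pose let the fingers close. It gives the time, the measured TCP pose, the force and the opening at its end, in the units of the state.
- manip.observe(): the state, without advancing time (a new reading comes with each control period).
- manip.grab_frame(name): name is "side" or "top"; returns a dict with "frame" (420x560x3 uint8, red, green, blue), "fx", "fy", "cx", "cy" (pixels), "pose" (4x4, takes a point from camera to world coordinates). Camera axes: x right, y up, looking along -z (the intrinsics and any distortion apply to the point x, -y, -z); pixel columns grow to the right and rows downward; lengths in m; the calibration is good to about 2 mm. A picture is of the moment at which its call begins. There is no depth.
- manip.finish_job(): hands the job in, once; it reports no verdict.
The state is a dict: "clock": time; "joints": joint angles; "joint_vel": joint speeds; "effort": joint torques, N m; "position": TCP position; "tool_rot": TCP orientation; "wrist_force": force on the tool from outside, world axes, zero at the start; "torque": the same for the moment, N m; "width": finger opening in m.
Only numpy, scipy, OpenCV 4.12 (cv2) and the standard library are available. Lean on these libraries where they do the work, as an engineer would, in place of code of your own. Each camera call takes 0.05 s, during which the arm holds its last target.

## Working session

There is one attempt and no reset: what is moved stays moved. The work goes in short steps, Python scripts to look and compute and a shell command to move; the robot and the scene stay as the last step left them, time stands still between calls to the robot, and variables do not carry over. Pictures are saved under pics/ and viewed, and the job is handed in when it is done.

```bash
mkdir -p pics; ls
python3 - <<'E'
from rig import manip
import cv2
s=manip.observe(); print(s)
for n in("side","top"):
    g=manip.grab_frame(n); print(n,g["fx"],g["fy"],g["cx"],g["cy"],g["pose"],[k for k in g if k not in("frame",)])
    cv2.imwrite(f"pics/{n}0.png",g["frame"][:,:,::-1])
E
```

```text
pics
{'clock': 0.0, 'joints': array([ 1.18206345,  0.3842678 ,  0.01639125,  1.37112924, -0.00632275,
        1.3881633 , -0.04650329]), 'joint_vel': array([-0.00093381,  0.00144003,  0.00108451, -0.00155081,  0.00147991,
        0.00055888,  0.00134573]), 'effort': array([-5.54917242e-04, -6.27594352e+01,  8.43615364e-01, -3.71824014e+01,
        1.65335101e-02,  1.41634431e-02,  4.17206161e-05]), 'position': array([ 0.19995288, -0.59168466,  0.24927174]), 'tool_rot': array([-0.11403613, -0.6976245 , -0.11537277,  0.69785739]), 'wrist_force': array([-0.64163085,  0.59677242,  0.56706879]), 'torque': array([-0.02820148,  0.00727277, -0.014927  ]), 'width': 0.08538067603146937}
side 413.08335727491976 413.08335727491976 280.6832758791629 212.28431713621322 [[-0.85133167  0.39516551 -0.34507767  0.21056695]
 [-0.52432385 -0.61848858  0.58528316  0.54880425]
 [ 0.01785712  0.67920254  0.73373362  0.790996  ]
 [ 0.          0.          0.          1.        ]] ['fx', 'fy', 'cx', 'cy', 'pose']
top 510.1389723039656 510.1389723039656 280.73436246706547 212.67873337752437 [[-4.09910022e-05  9.92179783e-01 -1.24816970e-01  4.09195498e-01]
 [-9.99724970e-01  2.88651057e-03  2.32734152e-02  1.12099836e-02]
 [ 2.34516976e-02  1.24783595e-01  9.91906786e-01  1.22879448e+00]
 [ 0.00000000e+00  0.00000000e+00  0.00000000e+00  1.00000000e+00]] ['fx', 'fy', 'cx', 'cy', 'pose']
```

View pics/side0.png

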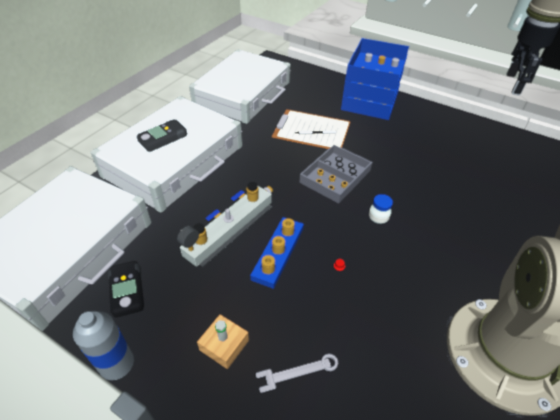

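View pics/top0.png

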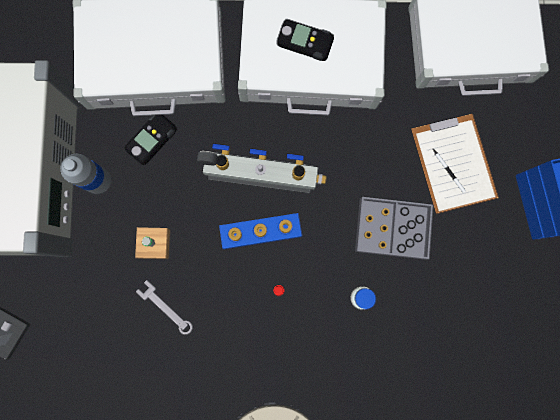

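The side view shows the stand at about (223,340), the rack at (278,250) and the manifold at (228,215). The top view shows the stand at (152,243), sleeves at (235,234), (260,230), (286,226), and the spigot at (260,169). The image's up direction is +x and left is +y.

```bash
cat > h.py <<'E'
import numpy as np, cv2
from rig import manip
def grab(n):
    g=manip.grab_frame(n); g["n"]=n; return g
def ray(g,u,v):
    d=np.array([(u-g["cx"])/g["fx"],-(v-g["cy"])/g["fy"],-1.0]); P=g["pose"]
    return P[:3,3],P[:3,:3]@d
def onplane(g,u,v,z):
    o,d=ray(g,u,v); return o+d*(z-o[2])/d[2]
def proj(g,p):
    P=g["pose"]; c=P[:3,:3].T@(np.asarray(p)-P[:3,3])
    return g["cx"]+g["fx"]*c[0]/-c[2], g["cy"]-g["fy"]*c[1]/-c[2]
def tri(gs,uvs):
    A=np.zeros((3,3));b=np.zeros(3)
    for g,(u,v) in zip(gs,uvs):
        o,d=ray(g,u,v); d=d/np.linalg.norm(d); M=np.eye(3)-np.outer(d,d); A+=M;b+=M@o
    return np.linalg.solve(A,b)
def crop(g,c,w,h,k,name):
    x,y=int(c[0]-w/2),int(c[1]-h/2); x=max(x,0);y=max(y,0)
    im=g["frame"][y:y+h,x:x+w,::-1]
    cv2.imwrite("pics/"+name+".png",cv2.resize(im,None,fx=k,fy=k,interpolation=cv2.INTER_CUBIC)); print(name,"origin",x,y,"scale",k)
E
python3 - <<'E'
from h import *
t=grab("top");s=grab("side")
crop(t,(225,205),200,130,4,"t1");crop(s,(235,260),130,140,4,"s1")
hsv=cv2.cvtColor(t["frame"],cv2.COLOR_RGB2HSV)
m=cv2.inRange(hsv,(105,150,60),(125,255,255))
# rack blue
c=[q for q in cv2.findContours(m,0,2)[0] if cv2.contourArea(q)>500]
for q in c: print(cv2.minAreaRect(q),cv2.contourArea(q))
E
```

```text
t1 origin 125 140 scale 4
s1 origin 170 190 scale 4
((260.04193115234375, 230.59866333007812), (24.48612403869629, 80.78862762451172), 81.02737426757812) 1863.0
((542.7162475585938, 199.29730224609375), (76.11672973632812, 45.702919006347656), 80.53767395019531) 2573.0
```

```bash
cat > /dev/null
```

```text
(no output)
```

View pics/t1.png

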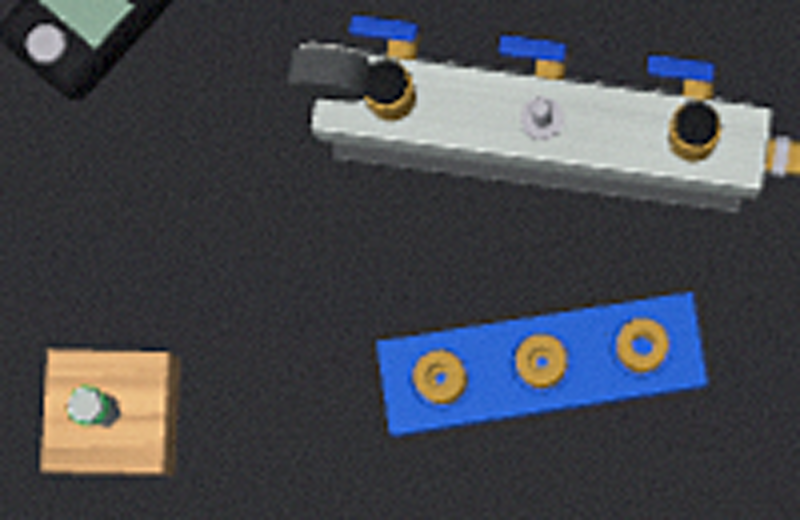

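View pics/s1.png

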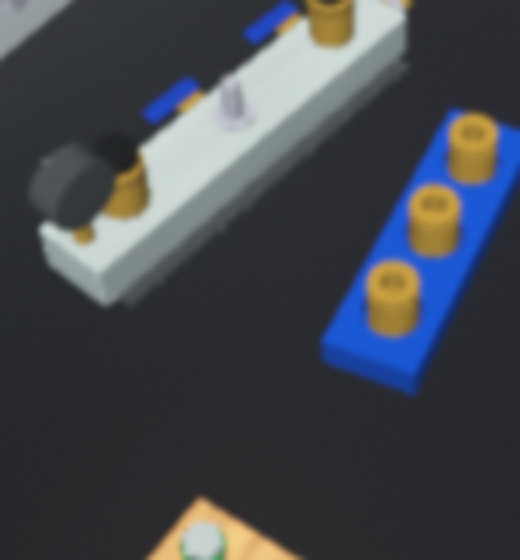

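The top close-up already shows a wider bore in the right-hand (-y) sleeve, at about (642,345) in the crop, so I'll gauge that one first. Next I'll measure positions.

Run:
```python
from h import *
from scipy.spatial.transform import Rotation as R
t=grab("top");s=grab("side")
def blobs(g,lo,hi,amin,amax,box=None):
    hsv=cv2.cvtColor(g["frame"],cv2.COLOR_RGB2HSV); m=cv2.inRange(hsv,lo,hi)
    if box: 
        k=np.zeros_like(m);k[box[1]:box[3],box[0]:box[2]]=1;m*=k
    out=[]
    for q in cv2.findContours(m,cv2.RETR_EXTERNAL,cv2.CHAIN_APPROX_NONE)[0]:
        a=cv2.contourArea(q)
        if amin<a<amax: out.append((q,cv2.minEnclosingCircle(q),cv2.boundingRect(q),a,cv2.fitEllipse(q) if len(q)>5 else None))
    return out
print("brass top")
for b in blobs(t,(10,120,60),(28,255,255),40,400,(215,200,310,260)): 
    (u,v),ax,an=b[4]; print(b[1],b[2],b[3],b[4],onplane(t,u,v,.048).round(4))
print("brass side")
for b in blobs(s,(10,120,60),(28,255,255),40,900,(245,205,310,290)): print(b[1],b[2],b[3])
print("wood"); 
for b in blobs(t,(8,60,110),(22,255,255),400,3000,(120,210,190,270)): print(cv2.minAreaRect(b[0]))
hsv=cv2.cvtColor(t["frame"],cv2.COLOR_RGB2HSV);m=cv2.inRange(hsv,(105,150,60),(125,255,255))
k=np.zeros_like(m);k[200:260,205:315]=1
q=max(cv2.findContours(m*k,0,1)[0],key=cv2.contourArea);r=cv2.minAreaRect(q);bp=cv2.boxPoints(r)
W=np.array([onplane(t,u,v,.02) for u,v in bp]);print("rack",W.mean(0),W.round(4))
st=manip.observe();w,x,y,z=st["tool_rot"];print(R.from_quat([x,y,z,w]).as_matrix().round(3))
crop(t,(150,243),50,44,14,"tg");crop(s,(223,335),70,60,10,"sg");crop(t,(260,172),60,44,13,"tm");crop(s,(228,215),60,50,12,"sm")
```

```text
brass top
((234.6875, 234.0), 6.430314540863037) (229, 228, 13, 13) 108.5 ((234.66758728027344, 233.90524291992188), (11.358438491821289, 12.383196830749512), 150.72523498535156) [0.5079 0.0902 0.048 ]
((259.9791564941406, 229.8125), 6.271251678466797) (254, 224, 12, 13) 104.0 ((259.84942626953125, 229.76809692382812), (11.035107612609863, 12.245343208312988), 171.041748046875) [0.5177 0.032  0.048 ]
((285.0833435058594, 226.0), 6.3514933586120605) (280, 220, 12, 13) 104.5 ((285.25531005859375, 225.9192352294922), (10.970894813537598, 12.320016860961914), 14.169013023376465) [ 0.5268 -0.027   0.048 ]
brass side
((267.5, 264.125), 8.262401580810547) (263, 256, 11, 17) 145.5
((278.0, 244.6666717529297), 7.923338413238525) (273, 237, 11, 16) 137.5
((287.5, 226.0), 8.381627082824707) (283, 218, 11, 17) 133.5
wood
((150.92520141601562, 242.4962615966797), (31.161075592041016, 30.56182289123535), 2.862405300140381)
rack [0.51835126 0.03201533 0.02      ] [[ 0.5319  0.1315  0.02  ]
 [ 0.5625 -0.0582  0.02  ]
 [ 0.5045 -0.067   0.02  ]
 [ 0.4745  0.1217  0.02  ]]
[[-0.     0.32  -0.947]
 [ 0.001 -0.947 -0.32 ]
 [-1.    -0.001 -0.   ]]
tg origin 125 221 scale 14
sg origin 188 305 scale 10
tm origin 230 150 scale 13
sm origin 198 190 scale 12
```

View pics/tg.png

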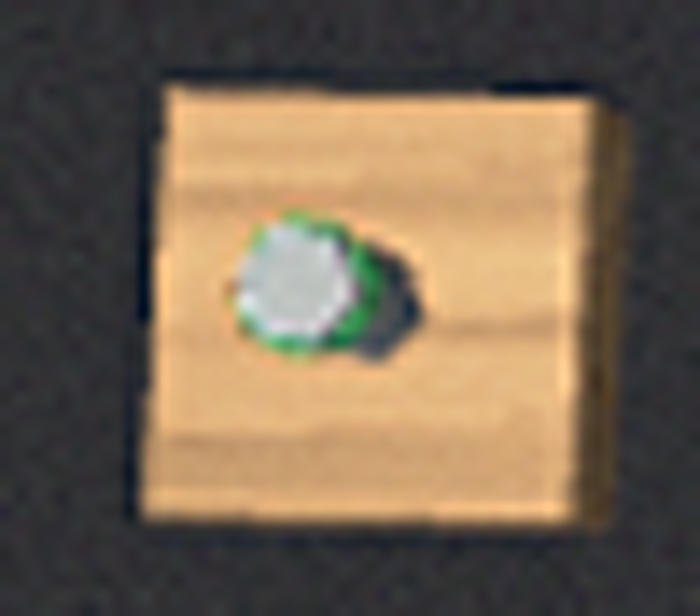

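View pics/sg.png

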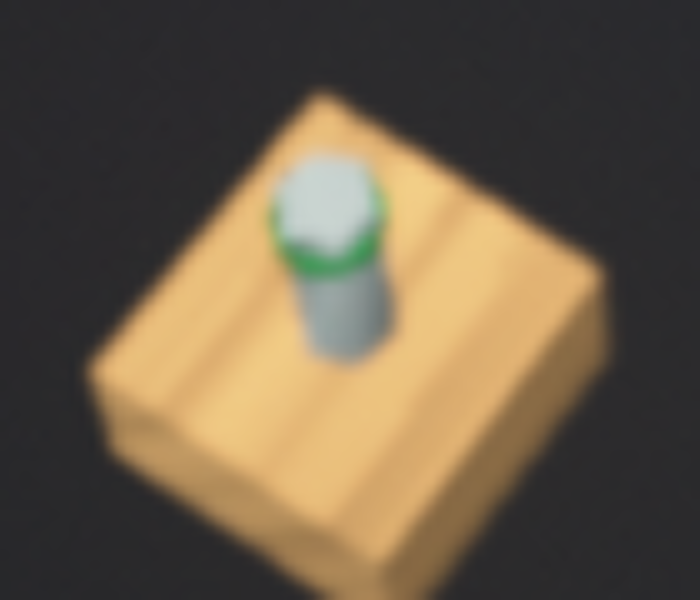

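View pics/tm.png

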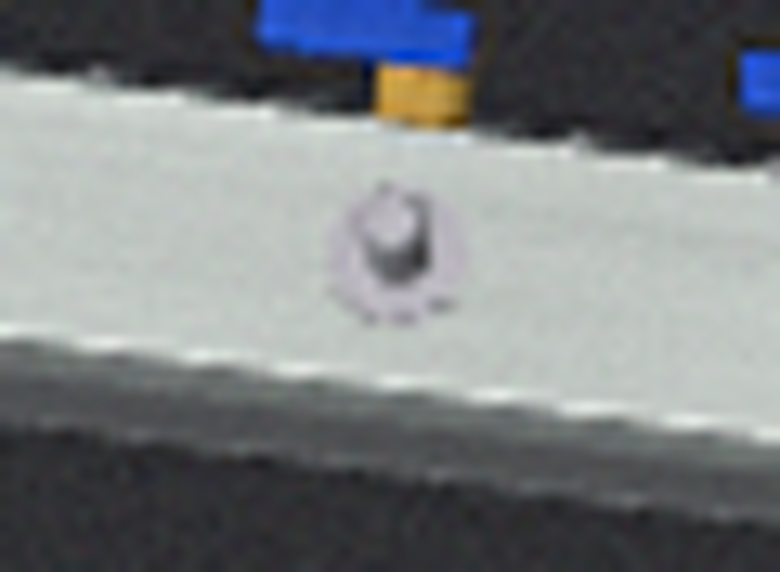

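View pics/sm.png

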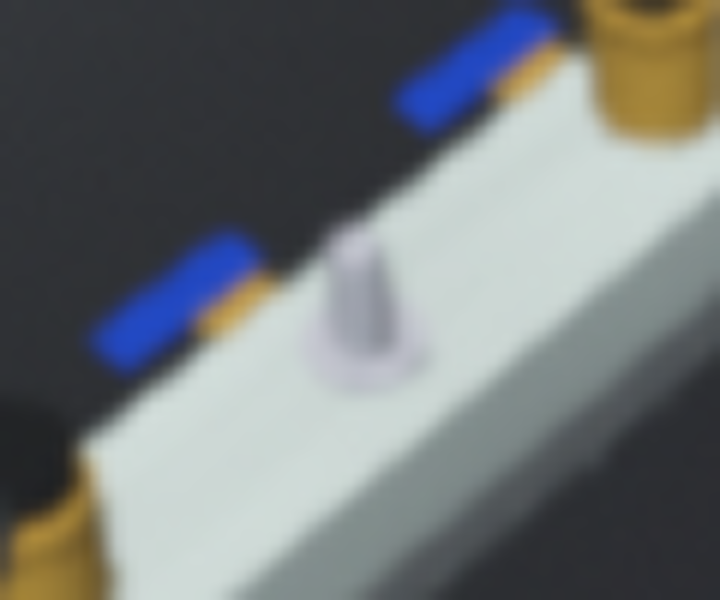

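Run:
```python
from h import *
t=grab("top");s=grab("side")
for nm,a,b,z in (("gaugetop",(145.6,240.68),(220.35,324.85),.086),("spigtip",(260.08,166.08),(226.96,208.7),.069),("seat",(260.08,169.15),(228.04,218.3),.04)):
    print(nm,onplane(t,*a,z).round(4),onplane(s,*b,z).round(4),tri([t,s],[a,b]).round(4))
# sleeves in side: top-rim centers via crop
for i,(x,y) in enumerate([(.5079,.0902),(.5177,.032),(.5268,-.027)]):
    print(proj(s,(x,y,.030)),proj(t,(x,y,.048)))
# hex orientation
for g,c,z in((t,(145.6,240.68),.086),(s,(220.35,324.85),.086)):
    f=g["frame"].astype(float); sat=f.max(2)-f.min(2)
    k=8;x0,y0=int(c[0])-8,int(c[1])-8
    im=cv2.resize(g["frame"][y0:y0+17,x0:x0+17],None,fx=k,fy=k,interpolation=cv2.INTER_CUBIC)
    h=cv2.cvtColor(im,cv2.COLOR_RGB2HSV); m=((h[...,1]<75)&(h[...,2]>170)).astype(np.uint8)
    q=max(cv2.findContours(m,0,1)[0],key=cv2.contourArea)[:,0]
    P=np.array([onplane(g,x0+(u+.5)/k-.5,y0+(v+.5)/k-.5,z)[:2] for u,v in q])
    M=cv2.moments(P.astype(np.float32).reshape(-1,1,2)*1000); ce=np.array([M["m10"],M["m01"]])/M["m00"]/1000
    d=P-ce;r=np.hypot(*d.T);th=np.arctan2(d[:,1],d[:,0])
    o=np.argsort(th);tg=np.linspace(-np.pi,np.pi,360,endpoint=False);rr=np.interp(tg,th[o],r[o],period=2*np.pi)
    F=(rr*np.exp(-6j*tg)).mean(); print(g["n"],ce.round(4),"rmean",rr.mean(),"corner ang mod60",(np.degrees(-np.angle(F))/-6)%60,"amp",abs(F)*2)
```

```text
gaugetop [0.4892 0.2857 0.086 ] [0.4873 0.2885 0.086 ] [0.4894 0.2868 0.0811]
spigtip [0.6638 0.0319 0.069 ] [0.6647 0.0322 0.069 ] [0.6642 0.0321 0.069 ]
seat [0.6627 0.0323 0.04  ] [0.6614 0.0359 0.04  ] [0.664  0.0325 0.0353]
(np.float64(269.0110154454722), np.float64(263.7242045328049)) (np.float64(234.68837526192283), np.float64(233.91071323437353))
(np.float64(278.9364443375057), np.float64(244.69784100039985)) (np.float64(259.8513209510812), np.float64(229.74850266980232))
(np.float64(288.5376002725666), np.float64(226.99724364477296)) (np.float64(285.24899896663374), np.float64(225.90464915496582))
top [0.4891 0.2864] rmean 0.008954002470949669 corner ang mod60 41.74888430651502 amp 0.00023202965884564872
side [0.4881 0.2884] rmean 0.00994029486307389 corner ang mod60 40.185113823369136 amp 0.0005110975542169802
```

Gauge at about (0.4886, 0.287), with flats facing about 109°, which the jaws already match. The spigot is at (0.664, 0.032) and the right sleeve at (0.527, -0.027). I'll move over via a mid point to stay in reach.

```bash
cat >> h.py <<'E'
from scipy.spatial.transform import Rotation as R
def to(p):
    s=manip.observe();w,x,y,z=s["tool_rot"];M=R.from_quat([x,y,z,w]).as_matrix()
    print("clk",round(s["clock"],2),"pos",s["position"].round(4),"F",s["wrist_force"].round(1),"w",round(s["width"],4),"j",s["joints"].round(2))
    print("toolx",M[:,0].round(4),"yaw_y",np.degrees(np.arctan2(M[1,1],M[0,1])).round(2))
    print("delta tool mm",(M.T@(np.asarray(p)-s["position"])*1000).round(1))
E
python3 -m jog '[[1,0,-0.323,-0.426,0,0,0],[1,0,-0.323,-0.426,0,0,0],[1,0,-0.323,-0.426,0,0,0],[1,0,-0.323,-0.426,0,0,0],[1,0,-0.323,-0.426,0,0,0],[1,0,-0.323,-0.426,0,0,0],[1,0,-0.323,-0.426,0,0,0],[1,0,-0.323,-0.426,0,0,0],[1,0,-0.323,-0.426,0,0,0],[1,0,-0.323,-0.426,0,0,0],[1,0,-0.323,-0.426,0,0,0],[1,0,-0.74,-0.555,0,0,0],[1,0,-0.74,-0.555,0,0,0],[1,0,-0.74,-0.555,0,0,0],[1,0,-0.74,-0.555,0,0,0],[1,0,-0.74,-0.555,0,0,0],[1,0,-0.74,-0.555,0,0,0],[1,0,-0.74,-0.555,0,0,0]]'
python3 -c "
from h import *
to((.4886,.287,.14))"
```

```text
clock: 2.2
position: [0.4909, 0.202, 0.2508]
tool_rot: [0.114, 0.698, 0.115, -0.697]
wrist_force: [1.3, 0.3, -0.1]
width: 0.0853
clk 2.2 pos [0.4909 0.202  0.2508] F [ 1.3  0.3 -0.1] w 0.0853 j [ 0.08  0.23 -0.63  1.61  0.14  1.35 -1.81]
toolx [ 9.e-04  2.e-04 -1.e+00] yaw_y -71.36
delta tool mm [110.8 -81.3 -24.9]
```

```bash
python3 -m jog '[[0.7,0.04,-0.081,-0.025,0,0,0],[0.7,0.08,-0.081,-0.025,0,0,0],[0.7,0.11,-0.081,-0.025,0,0,0],[0.7,0.11,-0.081,-0.025,0,0,0],[0.7,0.11,-0.081,-0.025,0,0,0]]'
python3 -c "
from h import *
to((.4886,.287,.067))
t=grab('top');s=grab('side')
crop(t,(150,243),90,80,7,'t2');crop(s,(223,320),90,80,7,'s2')
print(proj(s,(.4886,.287,.086)))
"
```

```text
clock: 2.7
position: [0.4886, 0.2864, 0.1407]
tool_rot: [-0.115, -0.697, -0.114, 0.698]
wrist_force: [0.7, -0.8, 0.4]
width: 0.0596
clk 2.7 pos [0.4886 0.2864 0.1407] F [ 0.7 -0.8  0.4] w 0.0596 j [-0.08  0.41 -0.64  1.66  0.26  1.16 -2.03]
toolx [-7.e-04 -5.e-04 -1.e+00] yaw_y -71.34
delta tool mm [73.7 -0.6 -0.2]
t2 origin 105 203 scale 7
s2 origin 178 280 scale 7
(np.float64(220.31093661614), np.float64(323.87129002222207))
```

View pics/s2.png

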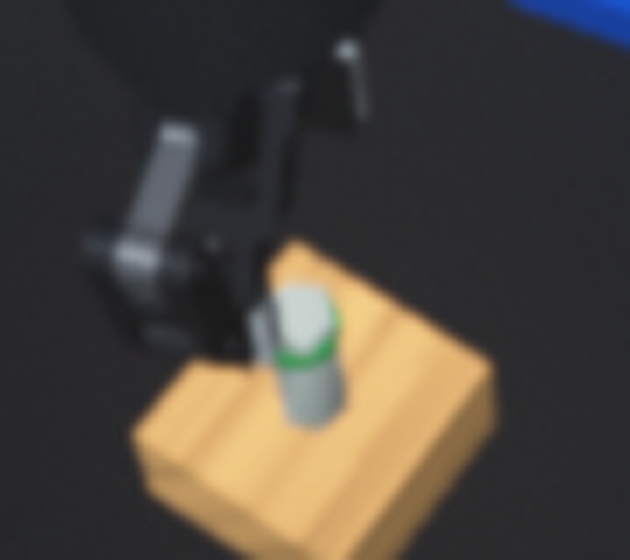

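View pics/t2.png

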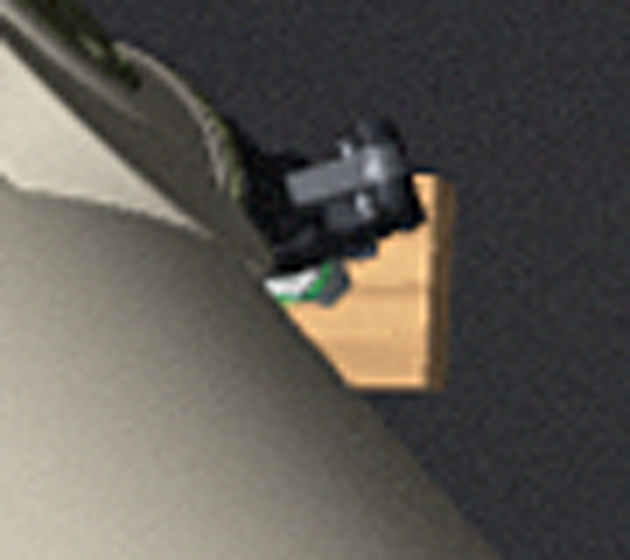

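```bash
python3 -m jog '[[0.7,0.03,0,0,0,0,0],[0.7,0.05,0,0,0,0,0],[0.7,0.065,0,0,0,0,0],[0.7,0.074,0,0,0,0,0],[0.7,0.074,0,0,0,0,0]]'
python3 -c "
from h import *
to((.4886,.287,.067))
s=grab('side')
crop(s,(223,320),90,80,7,'s3')
"
```

```text
clock: 3.3
position: [0.491, 0.286, 0.0691]
tool_rot: [0.113, 0.699, 0.114, -0.696]
wrist_force: [-0.2, -1.1, 0.1]
width: 0.0596
clk 3.3 pos [0.491  0.286  0.0691] F [-0.2 -1.1  0.1] w 0.0596 j [-0.11  0.49 -0.61  1.73  0.32  1.02 -2.08]
toolx [ 0.004  0.001 -1.   ] yaw_y -71.51
delta tool mm [ 2.1 -1.7  2. ]
s3 origin 178 280 scale 7
```

View pics/s3.png

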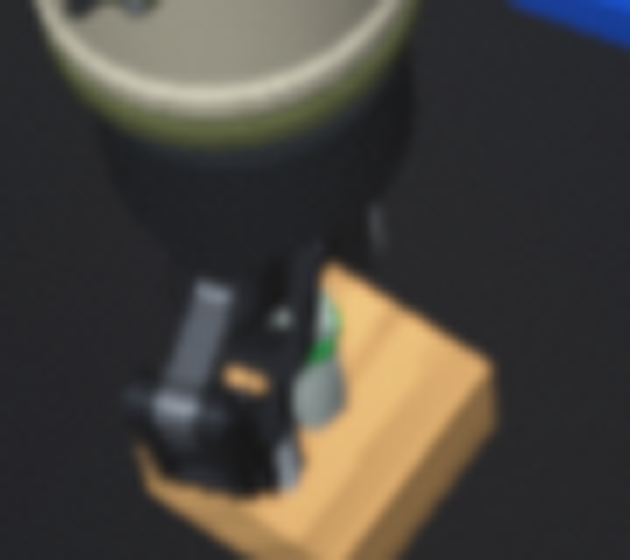

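```bash
python3 -m jog '[[0.7,0.002,-0.002,0.002,0,0,0],[0.7,0.002,-0.002,0.002,0,0,0],[0.2,0.002,-0.002,0.002,0,0,0],[0,0.002,-0.002,0.002,0,0,0],[0,0.002,-0.002,0.002,0,0,0],[0,0.002,-0.002,0.002,0,0,0],[0,0.002,-0.002,0.002,0,0,0]]'
python3 -c "
from h import *
to((.4886,.287,.067))
s=grab('side')
crop(s,(223,320),90,80,7,'s4')
"
```

```text
clock: 4.05
position: [0.4888, 0.288, 0.0682]
tool_rot: [0.113, 0.7, 0.114, -0.696]
wrist_force: [-1.1, 0.4, 4.7]
width: 0.0186
clk 4.05 pos [0.4888 0.288  0.0682] F [-1.1  0.4  4.7] w 0.0186 j [-0.11  0.49 -0.61  1.73  0.32  1.01 -2.09]
toolx [ 0.0052  0.0019 -1.    ] yaw_y -71.48
delta tool mm [1.2 0.8 0.5]
s4 origin 178 280 scale 7
```

View pics/s4.png

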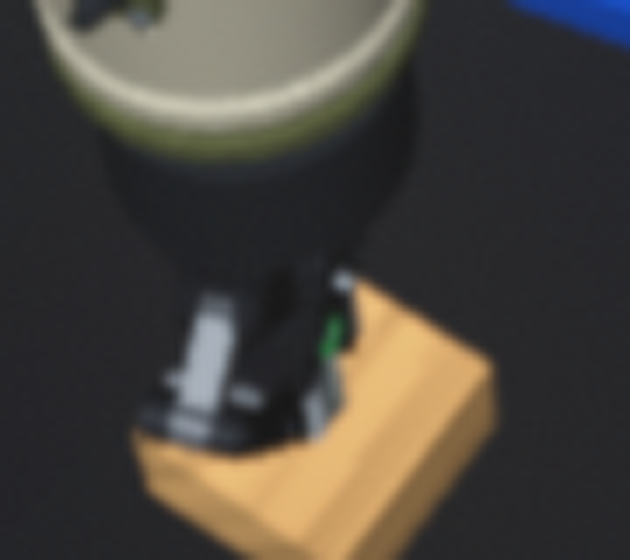

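Grip width is 18.6 mm, so the jaws are on the flats. I'll lift and carry to above sleeve 3.

```bash
python3 -m jog '[[0,-0.03,0,0,0,0,0],[0,-0.06,0,0,0,0,0],[0,-0.085,0,0,0,0,0],[0,-0.085,0,0,0,0,0],[0,-0.085,0,0,0,0,0]]'
python3 -c "
from h import *
to((.5268,-.027,.145))
t=grab('top');s=grab('side')
crop(s,(223,310),110,100,6,'s5');crop(t,(150,243),110,100,6,'t5')
"
```

```text
clock: 4.6
position: [0.4884, 0.2876, 0.153]
tool_rot: [0.113, 0.7, 0.114, -0.696]
wrist_force: [-0.1, 0.2, -1.9]
width: 0.0191
clk 4.6 pos [0.4884 0.2876 0.153 ] F [-0.1  0.2 -1.9] w 0.0191 j [-0.08  0.4  -0.64  1.65  0.26  1.17 -2.03]
toolx [ 0.0056  0.0017 -1.    ] yaw_y -71.5
delta tool mm [  7.7 310.5  63.5]
s5 origin 168 260 scale 6
t5 origin 95 193 scale 6
```

View pics/s5.png

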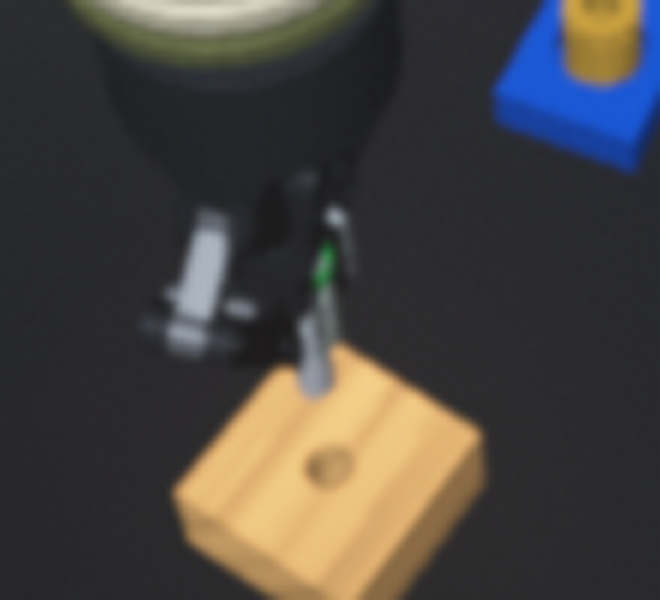

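The side view shows the gauge held, with the pin tip at about (220,324) and the stand's hole at (222.4,337.4).

```bash
python3 -c "
from h import *
s=grab('side')
print('hole',onplane(s,222.4,337.4,.036),'tip',onplane(s,220.3,323.6,.091))
to((.5268,-.027,.145))
"
python3 -m jog '[[0,0.008,0.31,0.063,0,0,0],[0,0.008,0.31,0.063,0,0,0],[0,0.008,0.31,0.063,0,0,0],[0,0.008,0.31,0.063,0,0,0],[0,0.008,0.31,0.063,0,0,0],[0,0.008,0.31,0.063,0,0,0],[0,0.008,0.31,0.063,0,0,0],[0,0.008,0.31,0.063,0,0,0],[0,0.008,0.31,0.063,0,0,0],[0,0.008,0.31,0.063,0,0,0]]'
python3 -c "
from h import *
to((.5268,-.027,.125))
t=grab('top');s=grab('side')
crop(s,(285,215),100,90,7,'s6');crop(t,(285,226),100,90,7,'t6')
"
```

```text
hole [0.48749223 0.28913609 0.036     ] tip [0.48697668 0.28843209 0.091     ]
clk 4.75 pos [0.4877 0.2871 0.1516] F [-0.4  0.3 -0.8] w 0.019 j [-0.08  0.4  -0.64  1.65  0.26  1.17 -2.03]
toolx [ 2.9e-03  6.0e-04 -1.0e+00] yaw_y -71.49
delta tool mm [  6.5 310.3  62.7]
clock: 5.75
position: [0.526, -0.0249, 0.1431]
tool_rot: [0.114, 0.699, 0.115, -0.697]
wrist_force: [0.2, 0.3, -1.7]
width: 0.0188
clk 5.75 pos [ 0.526  -0.0249  0.1431] F [ 0.2  0.3 -1.7] w 0.0188 j [ 0.43  0.3  -0.52  1.77  0.16  1.12 -1.39]
toolx [ 0.002   0.0015 -1.    ] yaw_y -71.34
delta tool mm [18.1  2.3  0. ]
s6 origin 235 170 scale 7
t6 origin 235 181 scale 7
```

View pics/s6.png

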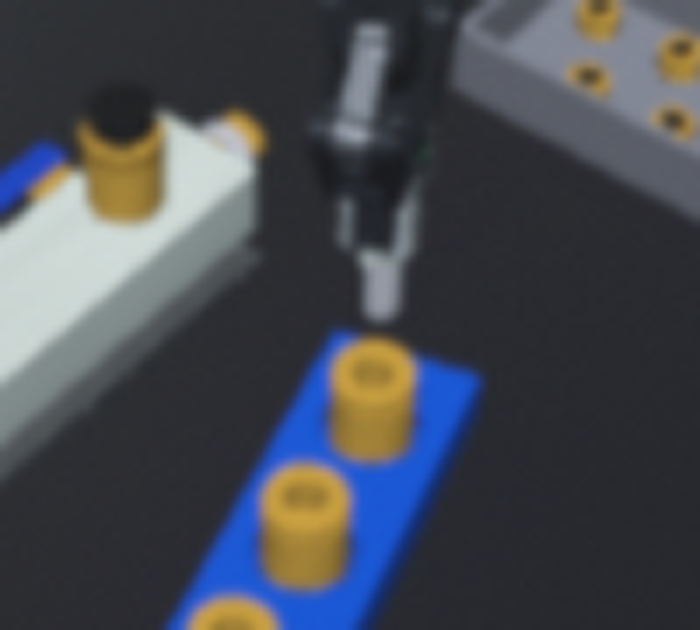

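View pics/t6.png

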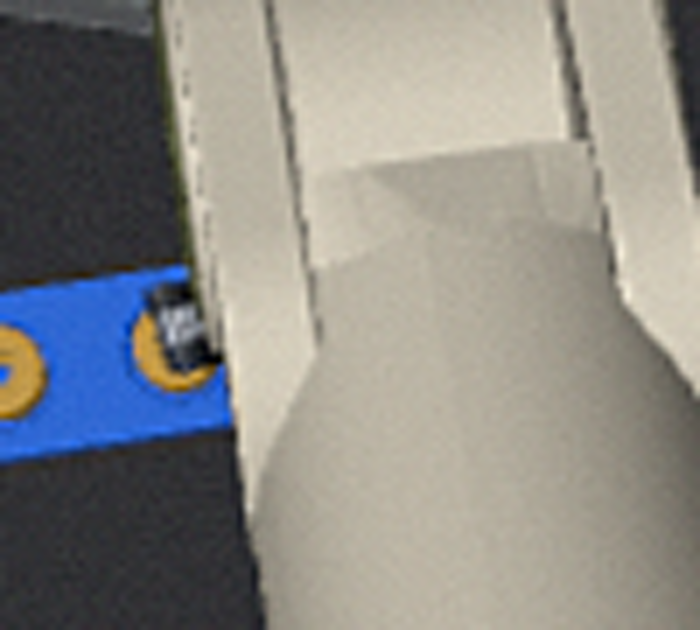

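```bash
python3 -c "
from h import *
s=grab('side')
a=onplane(s,288.86,213.57,.081);b=onplane(s,287.93,222.5,.048);print(a,b,b-a)
to(np.array(manip.observe()['position'])+np.array([*(b-a)[:2],-.021]))
"
```

```text
[ 0.52622683 -0.02434892  0.081     ] [ 0.5278534  -0.02480673  0.048     ] [ 0.00162657 -0.00045781 -0.033     ]
clk 5.9 pos [ 0.5263 -0.0252  0.1434] F [ 0.6 -0.  -1.5] w 0.0189 j [ 0.43  0.3  -0.52  1.77  0.16  1.12 -1.39]
toolx [ 2.7e-03  9.0e-04 -1.0e+00] yaw_y -71.34
delta tool mm [21.   1.  -1.3]
```

```bash
python3 -m jog '[[0,0.01,0.001,-0.001,0,0,0],[0,0.02,0.001,-0.001,0,0,0],[0,0.024,0.001,-0.001,0,0,0],[0,0.024,0.001,-0.001,0,0,0],[0,0.024,0.001,-0.001,0,0,0]]'
cat >> h.py <<'E'
def edges(g,z=None):
    pass
E
python3 -c "
from h import *
s=grab('side')
to((.5279,-.0255,.1))
crop(s,(288,220),44,44,14,'s7')
"
```

```text
clock: 6.4
position: [0.5276, -0.0258, 0.1193]
tool_rot: [0.114, 0.699, 0.115, -0.697]
wrist_force: [0.3, -0.4, -0.5]
width: 0.0189
clk 6.45 pos [ 0.5278 -0.0259  0.1196] F [-0.4  0.9 -0.6] w 0.0187 j [ 0.42  0.33 -0.51  1.79  0.18  1.07 -1.4 ]
toolx [ 0.003  0.001 -1.   ] yaw_y -71.35
delta tool mm [19.6 -0.3 -0.2]
s7 origin 266 198 scale 14
```

View pics/s7.png

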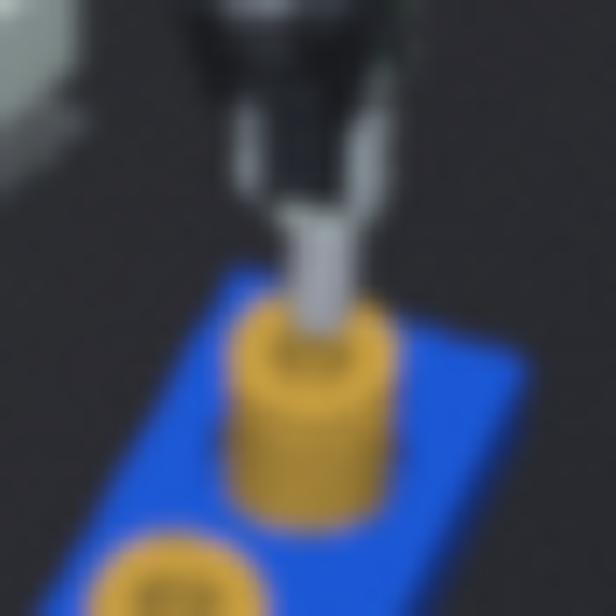

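```bash
python3 -c "
from h import *
s=grab('side')
p=manip.observe()['position']
a=onplane(s,288.54,219.96,p[2]-.062);b=onplane(s,287.89,222.82,.048);print(a,b,b-a)
# check ellipse ratio & predicted outline
for c in (b,):
  print([np.round((np.array(proj(s,c+d))+.5-[266,198])*14-.5,0) for d in np.array([[.015,0,0],[-.015,0,0],[0,.015,0],[0,-.015,0],[0,0,0]])])
  th=np.linspace(0,6.28,60);E=np.array([proj(s,c+.015*np.array([np.cos(q),np.sin(q),0])) for q in th]);E=(E+.5-[266,198])*14-.5;print(E.min(0),E.max(0))
  E=np.array([proj(s,a+.0055*np.array([np.cos(q),np.sin(q),0])) for q in th]);E=(E+.5-[266,198])*14-.5;print(E.min(0),E.max(0))
to(np.array(p)+np.array([*(b-a)[:2],-.008]))
"
```

```text
[ 0.52660232 -0.02496013  0.0577594 ] [ 0.52740893 -0.02387897  0.048     ] [ 0.0008066   0.00108115 -0.0097594 ]
[array([238., 319.]), array([389., 390.]), array([267., 410.]), array([358., 299.]), array([313., 354.])]
[225.33886569 288.85609425] [400.46164228 420.51223869]
[289.70963784 289.891948  ] [354.37255174 338.19120328]
clk 6.5 pos [ 0.5279 -0.0259  0.1198] F [ 0.1  0.7 -0.6] w 0.0187 j [ 0.42  0.33 -0.51  1.79  0.18  1.07 -1.4 ]
toolx [ 3.3e-03  9.0e-04 -1.0e+00] yaw_y -71.35
delta tool mm [ 8.  -0.8 -1.1]
```

```bash
python3 -m jog '[[0,0.004,-0.0008,-0.0011,0,0,0],[0,0.008,-0.0008,-0.0011,0,0,0],[0,0.008,-0.0008,-0.0011,0,0,0],[0,0.008,-0.0008,-0.0011,0,0,0]]'
python3 -c "
from h import *
s=grab('side')
to((.5279,-.0255,.1))
crop(s,(288,220),44,44,14,'s8')
"
```

```text
clock: 6.9
position: [0.5285, -0.0248, 0.1116]
tool_rot: [0.114, 0.699, 0.115, -0.697]
wrist_force: [1.0, 0.4, -0.5]
width: 0.0191
clk 6.95 pos [ 0.5286 -0.0248  0.1117] F [-0.2 -0.2 -1.1] w 0.019 j [ 0.41  0.34 -0.51  1.8   0.19  1.05 -1.41]
toolx [ 3.1e-03  9.0e-04 -1.0e+00] yaw_y -71.35
delta tool mm [11.7  0.4  1. ]
s8 origin 266 198 scale 14
```

View pics/s8.png

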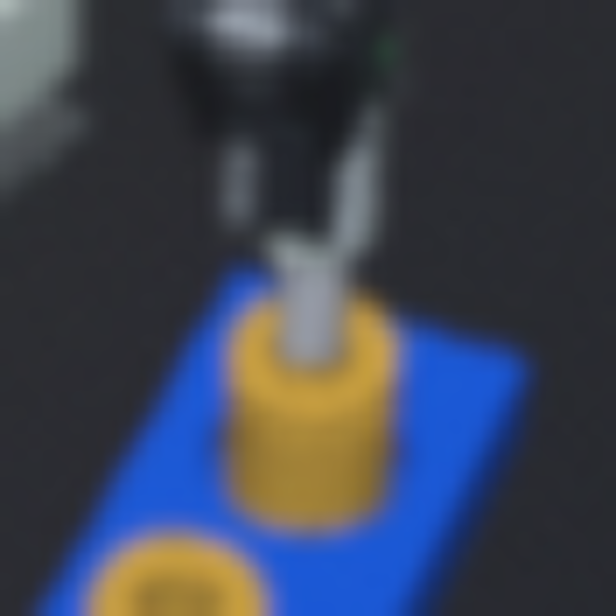

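The pin looks centred over the bore (312, with the sleeve centre at 313). I'll go in gently.

```bash
python3 -m jog '[[0,0.001,0,0,0,0,0],[0,0.002,0,0,0,0,0],[0,0.003,0,0,0,0,0],[0,0.004,0,0,0,0,0],[0,0.005,0,0,0,0,0],[0,0.005,0,0,0,0,0]]'; python3 -c "
from h import *
to((.5279,-.0255,.08))"
```

```text
clock: 7.55
position: [0.5286, -0.0249, 0.1066]
tool_rot: [0.114, 0.699, 0.115, -0.697]
wrist_force: [0.9, -0.2, -1.5]
width: 0.0188
clk 7.55 pos [ 0.5286 -0.0249  0.1066] F [ 0.9 -0.2 -1.5] w 0.0188 j [ 0.41  0.34 -0.51  1.8   0.19  1.04 -1.41]
toolx [ 2.9e-03  9.0e-04 -1.0e+00] yaw_y -71.35
delta tool mm [26.6  0.4  1. ]
```

```bash
python3 -m jog '[[0,0.002,0,0,0,0,0],[0,0.004,0,0,0,0,0],[0,0.006,0,0,0,0,0],[0,0.008,0,0,0,0,0],[0,0.01,0,0,0,0,0],[0,0.01,0,0,0,0,0]]';python3 -m jog '[[0,0.001,0,0,0,0,0],[0,0.002,0,0,0,0,0],[0,0.003,0,0,0,0,0],[0,0.003,0,0,0,0,0]]'; python3 -m jog '[[0,0.001,0,0,0,0,0],[0,0.002,0,0,0,0,0],[0,0.002,0,0,0,0,0]]'
```

```text
clock: 8.15
position: [0.5284, -0.0249, 0.0962]
tool_rot: [0.114, 0.699, 0.115, -0.697]
wrist_force: [0.1, -0.5, -1.7]
width: 0.0191
clock: 8.55
position: [0.5284, -0.0249, 0.093]
tool_rot: [0.114, 0.699, 0.115, -0.697]
wrist_force: [0.7, -0.2, -1.4]
width: 0.0188
clock: 8.85
position: [0.5283, -0.0249, 0.0909]
tool_rot: [0.114, 0.699, 0.115, -0.697]
wrist_force: [-0.3, -1.3, -1.0]
width: 0.0187
```

No force at 19 mm deep, past where a reject would stop it.

```bash
python3 -m jog '[[0,0.002,0,0,0,0,0],[0,0.004,0,0,0,0,0],[0,0.006,0,0,0,0,0],[0,0.008,0,0,0,0,0],[0,0.008,0,0,0,0,0]]';python3 -m jog '[[0,0.0005,0,0,0,0,0],[0,0.001,0,0,0,0,0],[0,0.0015,0,0,0,0,0],[0,0.0015,0,0,0,0,0]]'; python3 -m jog '[[0,0.0005,0,0,0,0,0],[0,0.001,0,0,0,0,0],[0,0.001,0,0,0,0,0]]'
```

```text
clock: 9.35
position: [0.5282, -0.0249, 0.0826]
tool_rot: [0.114, 0.698, 0.115, -0.697]
wrist_force: [0.7, -0.0, -1.7]
width: 0.0189
clock: 9.75
position: [0.5283, -0.0249, 0.081]
tool_rot: [0.114, 0.698, 0.115, -0.697]
wrist_force: [0.7, -0.2, -1.2]
width: 0.0186
clock: 10.05
position: [0.5284, -0.0249, 0.0802]
tool_rot: [0.114, 0.699, 0.115, -0.697]
wrist_force: [-0.4, -0.9, 1.9]
width: 0.019
```

```bash
python3 -m jog '[[0,0.0003,0,0,0,0,0],[0,0.0003,0,0,0,0,0],[0,0.0003,0,0,0,0,0]]';python3 -c "
from h import *
s=grab('side');to((.5279,-.0255,.08))
crop(s,(288,215),44,44,14,'s9')"
```

```text
clock: 10.35
position: [0.5285, -0.0249, 0.0802]
tool_rot: [0.114, 0.699, 0.115, -0.697]
wrist_force: [-1.8, -0.7, 5.2]
width: 0.0189
clk 10.4 pos [ 0.5285 -0.0249  0.0802] F [-0.7 -0.7  4.8] w 0.0185 j [ 0.4   0.38 -0.5   1.83  0.21  0.99 -1.43]
toolx [ 2.4e-03  9.0e-04 -1.0e+00] yaw_y -71.36
delta tool mm [0.2 0.4 0.8]
s9 origin 266 193 scale 14
```

View pics/s9.png

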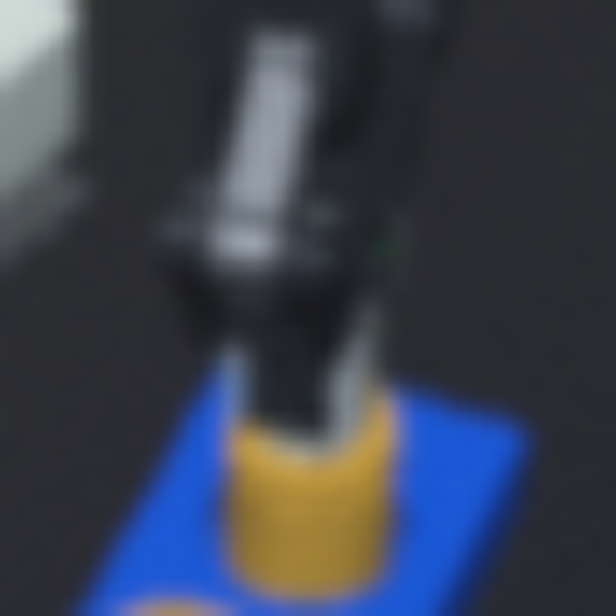

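The gauge is home in sleeve 3 (the -y one), with only 5 N contact: the shoulder is on the rim. I'll withdraw it and go back to the stand.

```bash
python3 -m jog '[[0,-0.01,0,0,0,0,0],[0,-0.03,0,0,0,0,0],[0,-0.05,0,0,0,0,0],[0,-0.072,0,0,0,0,0],[0,-0.072,0,0,0,0,0]]'
python3 -c "
from h import *
s=grab('side');to((.4886,.288,.148))
crop(s,(288,215),60,60,10,'s10')"
```

```text
clock: 10.9
position: [0.53, -0.0245, 0.1554]
tool_rot: [0.115, 0.7, 0.115, -0.695]
wrist_force: [1.1, 0.1, -1.8]
width: 0.019
clk 10.95 pos [ 0.5292 -0.0247  0.1536] F [ 0.3 -0.2 -0.7] w 0.0189 j [ 0.43  0.29 -0.52  1.75  0.16  1.14 -1.39]
toolx [ 5.3e-03  7.0e-04 -1.0e+00] yaw_y -71.34
delta tool mm [   5.7 -309.3  -61.5]
s10 origin 258 185 scale 10
```

View pics/s10.png

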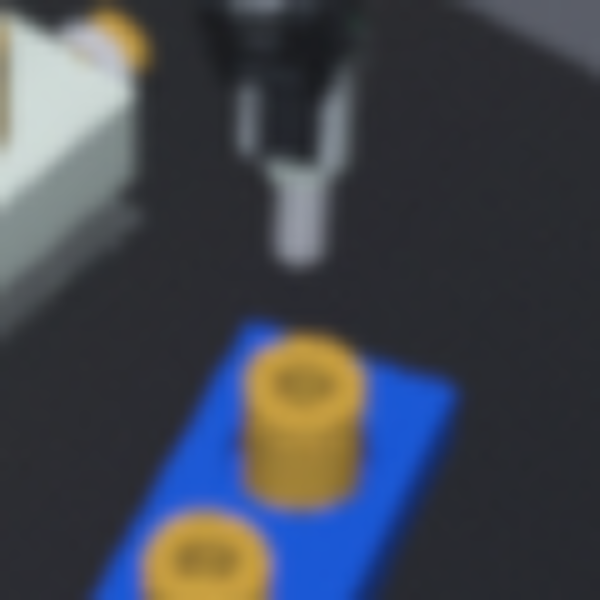

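```bash
python3 -m jog '[[0,0.006,-0.309,-0.0615,0,0,0],[0,0.006,-0.309,-0.0615,0,0,0],[0,0.006,-0.309,-0.0615,0,0,0],[0,0.006,-0.309,-0.0615,0,0,0],[0,0.006,-0.309,-0.0615,0,0,0],[0,0.006,-0.309,-0.0615,0,0,0],[0,0.006,-0.309,-0.0615,0,0,0],[0,0.006,-0.309,-0.0615,0,0,0],[0,0.006,-0.309,-0.0615,0,0,0],[0,0.006,-0.309,-0.0615,0,0,0]]'
python3 -c "
from h import *
to((.4886,.288,.110))"
```

```text
clock: 11.95
position: [0.4891, 0.2857, 0.1469]
tool_rot: [0.114, 0.699, 0.113, -0.696]
wrist_force: [-0.1, 0.6, -1.0]
width: 0.019
clk 11.95 pos [0.4891 0.2857 0.1469] F [-0.1  0.6 -1. ] w 0.019 j [-0.07  0.4  -0.65  1.66  0.27  1.17 -2.04]
toolx [ 4.6e-03 -7.0e-04 -1.0e+00] yaw_y -71.48
delta tool mm [36.9 -2.4 -0.1]
```

```bash
python3 -m jog '[[0,0.015,-0.0024,0,0,0,0],[0,0.03,-0.0024,0,0,0,0],[0,0.037,-0.0024,0,0,0,0],[0,0.037,-0.0024,0,0,0,0],[0,0.037,-0.0024,0,0,0,0]]'
python3 -c "
from h import *
s=grab('side');to((.4886,.288,.110))
crop(s,(222,333),44,44,14,'s11')"
```

```text
clock: 12.45
position: [0.4885, 0.2879, 0.1097]
tool_rot: [0.114, 0.699, 0.113, -0.697]
wrist_force: [-0.5, -0.3, -1.4]
width: 0.0183
clk 12.5 pos [0.4887 0.2881 0.1101] F [-0.9 -0.2 -0.6] w 0.0187 j [-0.09  0.44 -0.64  1.69  0.3   1.1  -2.06]
toolx [ 4.7e-03 -4.0e-04 -1.0e+00] yaw_y -71.47
delta tool mm [0.1 0.1 0.1]
s11 origin 200 311 scale 14
```

View pics/s11.png

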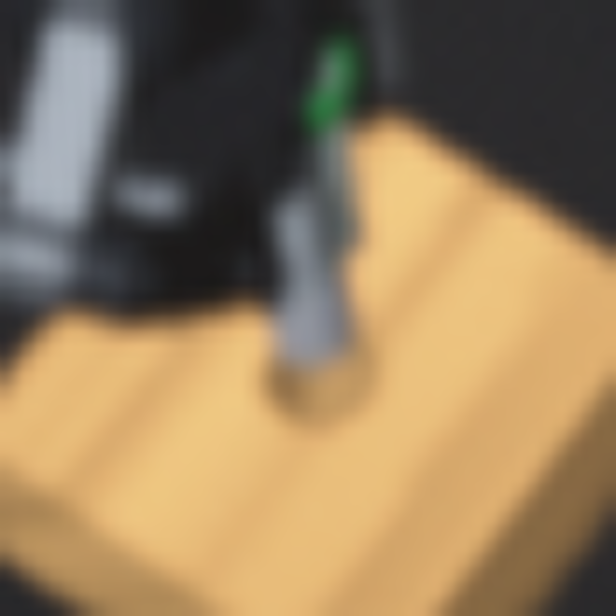

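```bash
python3 -c "
from h import *
s=grab('side')
f=lambda x,y:(200+(x+.5)/14-.5,311+(y+.5)/14-.5)
a=onplane(s,*f(316,334),.048)
for y in(378,382):
  b=onplane(s,*f(321,y),.036);print(a,b,b-a)
for c,r in((a,.006),(b,.0075)):
  th=np.linspace(0,6.28,60);E=np.array([proj(s,c+r*np.array([np.cos(q),np.sin(q),0])) for q in th]);E=(E+.5-[200,311])*14-.5;print(E.min(0),E.max(0))
p=manip.observe()['position'];to(p+[*(b-a)[:2],-.01])
"
```

```text
[0.48728463 0.28864302 0.048     ] [0.48721726 0.28929426 0.036     ] [-6.73730154e-05  6.51244262e-04 -1.20000000e-02]
[0.48728463 0.28864302 0.048     ] [0.48686048 0.28976621 0.036     ] [-0.00042415  0.00112319 -0.012     ]
[271.94023835 293.35379897] [359.96268816 375.11438485]
[266.47180707 331.4580913 ] [375.38898661 433.24933393]
clk 12.55 pos [0.4888 0.2883 0.1104] F [ 0.7 -0.1 -0.2] w 0.0191 j [-0.09  0.44 -0.64  1.69  0.3   1.1  -2.06]
toolx [ 5.3e-03 -2.0e-04 -1.0e+00] yaw_y -71.47
delta tool mm [10.  -1.2  0.1]
```

```bash
python3 -m jog '[[0,0.003,-0.0008,0,0,0,0],[0,0.006,-0.0008,0,0,0,0],[0,0.009,-0.0008,0,0,0,0],[0,0.012,-0.0008,0,0,0,0],[0,0.015,-0.0008,0,0,0,0],[0,0.017,-0.0008,0,0,0,0]]'; python3 -m jog '[[0,0.003,0,0,0,0,0],[0,0.006,0,0,0,0,0],[0,0.006,0,0,0,0,0]]'
```

```text
clock: 13.15
position: [0.4886, 0.2888, 0.093]
tool_rot: [0.114, 0.7, 0.113, -0.696]
wrist_force: [-0.6, 0.2, -1.2]
width: 0.019
clock: 13.45
position: [0.4883, 0.2887, 0.0864]
tool_rot: [0.114, 0.699, 0.113, -0.696]
wrist_force: [0.2, -0.3, -0.9]
width: 0.0188
```

Into the hole freely (tip about 12 mm deep). I'll carry on down to the seat.

```bash
python3 -m jog '[[0,0.003,0,0,0,0,0],[0,0.006,0,0,0,0,0],[0,0.009,0,0,0,0,0],[0,0.012,0,0,0,0,0],[0,0.015,0,0,0,0,0],[0,0.0165,0,0,0,0,0],[0,0.0165,0,0,0,0,0]]';  python3 -m jog '[[0,0.0005,0,0,0,0,0],[0,0.001,0,0,0,0,0],[0,0.001,0,0,0,0,0]]'
```

```text
clock: 14.15
position: [0.4883, 0.2885, 0.0696]
tool_rot: [0.114, 0.699, 0.113, -0.697]
wrist_force: [0.0, -1.3, -1.5]
width: 0.019
clock: 14.45
position: [0.4883, 0.2885, 0.0686]
tool_rot: [0.114, 0.699, 0.113, -0.697]
wrist_force: [1.0, 0.1, -1.3]
width: 0.019
```

Release, then raise clear.

```bash
python3 -m jog '[[0,0.0004,0,0,0,0,0],[0.3,0.0004,0,0,0,0,0],[0.55,0.0004,0,0,0,0,0],[0.55,0.0004,0,0,0,0,0],[0.55,0.0004,0,0,0,0,0]]';  python3 -m jog '[[0.55,-0.03,0,0,0,0,0],[0.55,-0.07,0,0,0,0,0],[0.55,-0.085,0,0,0,0,0],[0.55,-0.085,0,0,0,0,0],[0.55,-0.085,0,0,0,0,0]]'
python3 -c "
from h import *
s=grab('side');to((.5285,-.0249,.100))
crop(s,(222,330),44,44,14,'s12')"
```

```text
clock: 14.95
position: [0.4884, 0.2887, 0.0683]
tool_rot: [0.114, 0.699, 0.113, -0.697]
wrist_force: [-0.2, 0.7, 0.1]
width: 0.0472
clock: 15.45
position: [0.4879, 0.2884, 0.1529]
tool_rot: [0.114, 0.699, 0.113, -0.697]
wrist_force: [-0.1, -0.2, -0.4]
width: 0.0469
clk 15.5 pos [0.4876 0.2881 0.1521] F [-0.4 -0.4 -0.2] w 0.0468 j [-0.08  0.4  -0.65  1.65  0.26  1.18 -2.04]
toolx [ 0.0027 -0.0019 -1.    ] yaw_y -71.48
delta tool mm [ 52.9 309.7  60.7]
s12 origin 200 308 scale 14
```

View pics/s12.png

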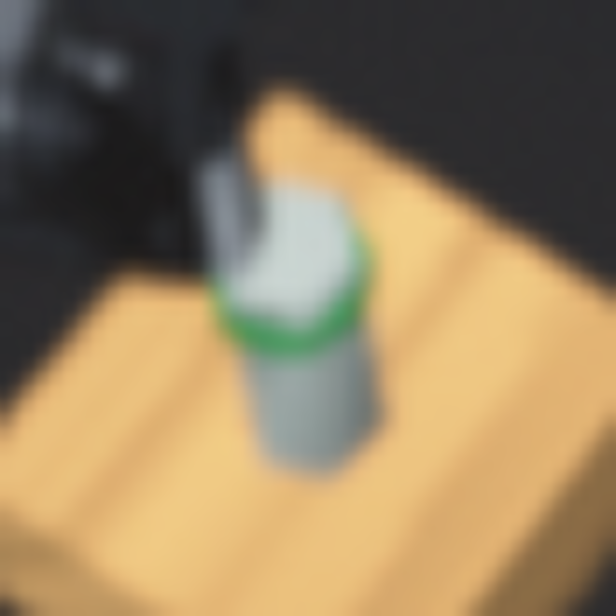

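The gauge is seated back in the stand, with its shoulder flush at about (318,470) in the crop. Now for the sleeve.

```bash
python3 -m jog '[[0.52,0,0.31,0.061,0,0,0],[0.52,0,0.31,0.061,0,0,0],[0.52,0,0.31,0.061,0,0,0],[0.52,0,0.31,0.061,0,0,0],[0.52,0,0.31,0.061,0,0,0],[0.52,0,0.31,0.061,0,0,0],[0.52,0,0.31,0.061,0,0,0],[0.52,0.02,0.31,0.061,0,0,0],[0.52,0.04,0.31,0.061,0,0,0],[0.52,0.053,0.31,0.061,0,0,0],[0.52,0.053,0.31,0.061,0,0,0],[0.52,0.053,0.31,0.061,0,0,0]]'
python3 -c "
from h import *
s=grab('side');to((.5285,-.0249,.042))
crop(s,(285,222),60,60,10,'s13')"
```

```text
clock: 16.7
position: [0.528, -0.0249, 0.0995]
tool_rot: [0.115, 0.698, 0.113, -0.697]
wrist_force: [0.7, 0.3, 0.4]
width: 0.0446
clk 16.75 pos [ 0.5286 -0.0249  0.1002] F [-0.2  0.7  0.6] w 0.0444 j [ 0.42  0.35 -0.52  1.81  0.2   1.03 -1.42]
toolx [ 0.003  -0.0018 -1.    ] yaw_y -71.45
delta tool mm [58.2 -0.2  0.2]
s13 origin 255 192 scale 10
```

View pics/s13.png

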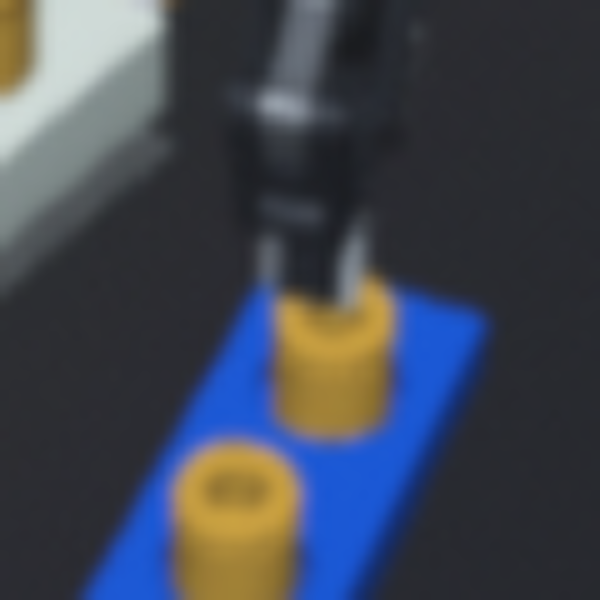

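```bash
python3 -m jog '[[0.52,0.01,0,0,0,0,0],[0.52,0.02,0,0,0,0,0],[0.52,0.03,0,0,0,0,0],[0.52,0.036,0,0,0,0,0],[0.52,0.04,0,0,0,0,0],[0.52,0.04,0,0,0,0,0]]'
python3 -c "
from h import *
s=grab('side');to((.5285,-.0249,.043))
crop(s,(285,222),60,60,10,'s14')"
```

```text
clock: 17.35
position: [0.5283, -0.025, 0.0595]
tool_rot: [0.115, 0.698, 0.113, -0.697]
wrist_force: [-0.3, 0.4, 0.8]
width: 0.0442
clk 17.4 pos [ 0.5286 -0.025   0.06  ] F [-0.1 -0.9  0.5] w 0.0444 j [ 0.4   0.41 -0.5   1.84  0.24  0.95 -1.45]
toolx [ 0.0025 -0.0016 -1.    ] yaw_y -71.45
delta tool mm [17.  -0.2  0.1]
s14 origin 255 192 scale 10
```

View pics/s14.png

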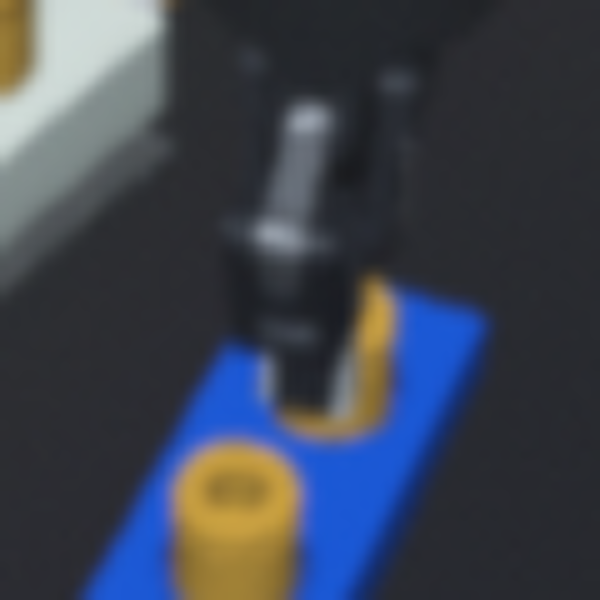

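```bash
python3 -m jog '[[0.52,0.006,0,0,0,0,0],[0.52,0.012,0,0,0,0,0],[0.52,0.016,0,0,0,0,0],[0.52,0.016,0,0,0,0,0],[0.3,0.016,0,0,0,0,0],[0.2,0.016,0,0,0,0,0],[0.2,0.016,0,0,0,0,0],[0.0,0.016,0,0,0,0,0],[0.0,0.016,0,0,0,0,0]]'
python3 -c "
from h import *
s=grab('side');to((.5285,-.0249,.043))
crop(s,(285,222),60,60,10,'s15')"
```

```text
clock: 18.3
position: [0.5288, -0.0249, 0.0443]
tool_rot: [0.115, 0.699, 0.113, -0.697]
wrist_force: [-0.5, -0.3, 4.6]
width: 0.0282
clk 18.35 pos [ 0.5288 -0.0249  0.0443] F [-2.4  0.2  3.4] w 0.0283 j [ 0.39  0.43 -0.49  1.85  0.25  0.92 -1.46]
toolx [ 0.0029 -0.0017 -1.    ] yaw_y -71.45
delta tool mm [ 1.3 -0.1  0.3]
s15 origin 255 192 scale 10
```

View pics/s15.png

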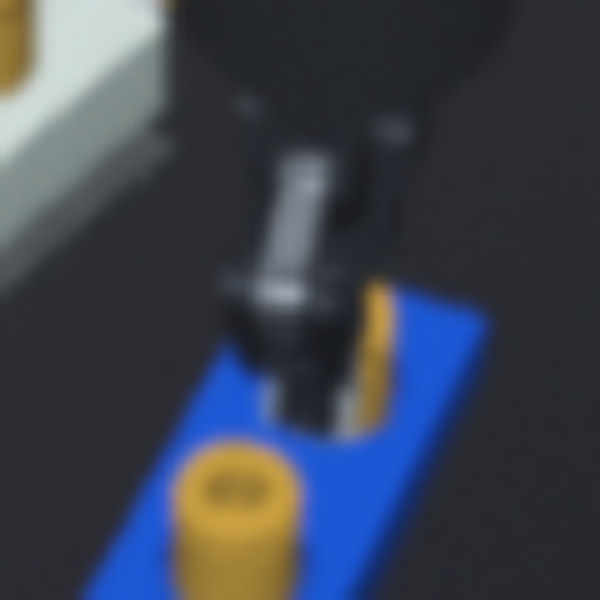

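```bash
python3 -m jog '[[0,-0.005,0,0,0,0,0],[0,-0.01,0,0,0,0,0],[0,-0.03,0,0,0,0,0],[0,-0.055,0,0,0,0,0],[0,-0.075,0,0,0,0,0],[0,-0.075,0,0,0,0,0],[0,-0.075,0,0,0,0,0]]'
python3 -c "
from h import *
s=grab('side');t=grab('top');to((.661,.032,.12))
crop(s,(285,215),80,80,8,'s16');crop(t,(285,215),80,80,8,'t16')"
```

```text
clock: 19.05
position: [0.5286, -0.025, 0.1193]
tool_rot: [0.115, 0.699, 0.113, -0.697]
wrist_force: [-0.3, 0.4, -2.6]
width: 0.0284
clk 19.15 pos [ 0.5278 -0.025   0.1182] F [-1.5  0.5 -2.9] w 0.0283 j [ 0.42  0.33 -0.52  1.79  0.19  1.07 -1.41]
toolx [ 0.0011 -0.0017 -1.    ] yaw_y -71.45
delta tool mm [  -1.8  -11.6 -144.4]
s16 origin 245 175 scale 8
t16 origin 245 175 scale 8
```

View pics/s16.png

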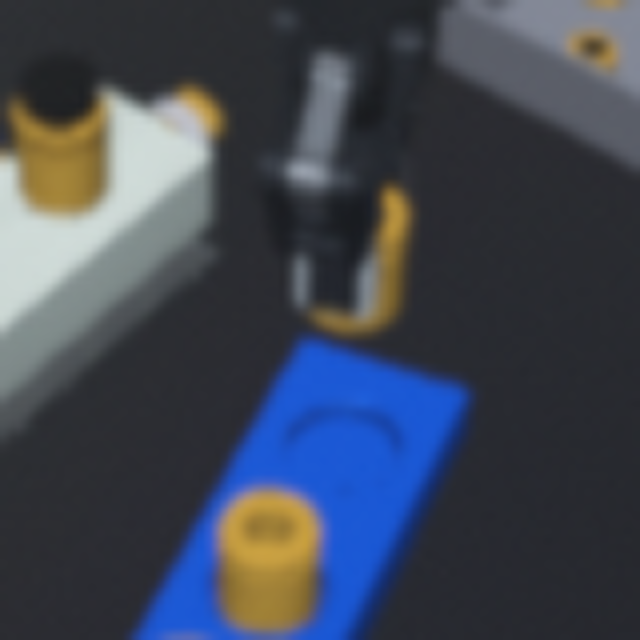

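Run:
```python
from h import *
s=grab('side');p=manip.observe()['position'];print(p)
crop(s,(288,208),40,40,16,'s17')
crop(s,(228,214),40,40,16,'sp17')
th=np.linspace(0,6.28,90)
def ol(c,r,z,o,k=16):
    E=np.array([proj(s,(c[0]+r*np.cos(q),c[1]+r*np.sin(q),z)) for q in th]);E=(E+.5-o)*k-.5;return E.min(0).round(0),E.max(0).round(0)
zb=p[2]-.0443+.012
for c in [(.5264,-.0239),(.5274,-.0239),(.5254,-.0239)]:print(c,'bot',ol(c,.015,zb,[268,188]),'top',ol(c,.015,zb+.036,[268,188]))
for c in [(.6647,.0322),(.6637,.0322),(.6647,.0332)]:print(c,'tip',ol(c,.0055,.069,[208,194]),'seat',ol(c,.006,.04,[208,194]))
```

```text
[ 0.52773082 -0.02490176  0.11801443]
s17 origin 268 188 scale 16
sp17 origin 208 194 scale 16
(0.5264, -0.0239) bot (array([237., 321.]), array([443., 473.])) top (array([242., 148.]), array([454., 300.]))
(0.5274, -0.0239) bot (array([231., 319.]), array([437., 470.])) top (array([236., 146.]), array([448., 297.]))
(0.5254, -0.0239) bot (array([243., 324.]), array([449., 475.])) top (array([248., 151.]), array([460., 303.]))
(0.6647, 0.0322) tip (array([274., 216.]), array([348., 269.])) seat (array([286., 344.]), array([365., 402.]))
(0.6637, 0.0322) tip (array([279., 219.]), array([353., 272.])) seat (array([291., 346.]), array([370., 405.]))
(0.6647, 0.0332) tip (array([270., 220.]), array([344., 274.])) seat (array([282., 348.]), array([361., 406.]))
```

View pics/s17.png

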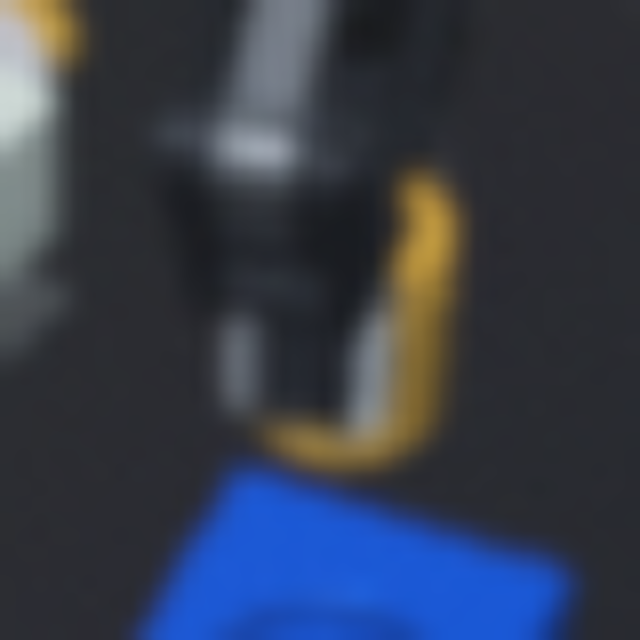

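View pics/sp17.png

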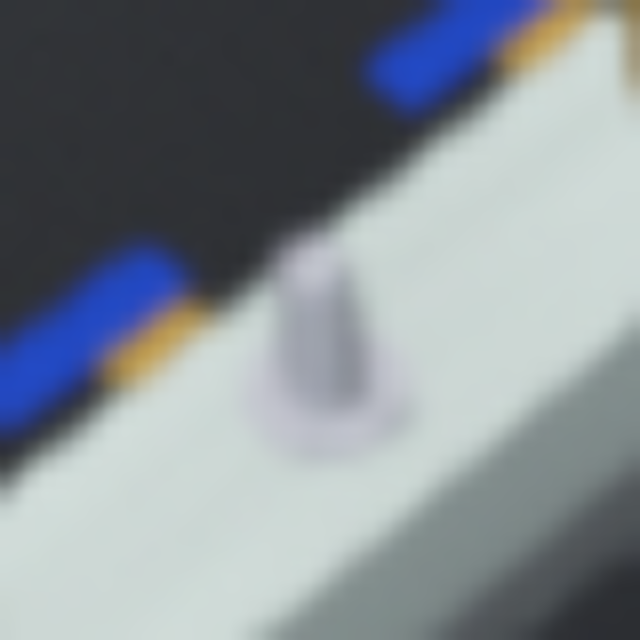

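Run:
```python
from h import *
s=grab('side')
f=s['frame'].astype(float); d=f[...,0]-f[...,2]  # brass: R-B high
def redge(v,u0,u1):
    r=np.interp(np.arange(u0,u1,.05),np.arange(560),cv2.GaussianBlur(d,(1,1),0)[v]);m=r.max();k=np.argmax(r);j=k+np.argmax(r[k:]<m/2);return round(u0+.05*j,2),m
print('held');
for v in range(198,218): print(v,redge(v,289,305),end=' ')
print('\nmid sleeve in rack')
for v in range(238,254): print(v,redge(v,274,292),end=' ')
```

```text
held
198 (np.float64(294.8), np.float64(22.999999999982947)) 199 (np.float64(295.2), np.float64(68.99999999996817)) 200 (np.float64(295.65), np.float64(104.99999999997613)) 201 (np.float64(296.0), np.float64(114.99999999999545)) 202 (np.float64(296.15), np.float64(117.9999999999277)) 203 (np.float64(296.0), np.float64(121.99999999999204)) 204 (np.float64(295.8), np.float64(121.99999999997954)) 205 (np.float64(295.65), np.float64(110.99999999997385)) 206 (np.float64(295.7), np.float64(97.9999999999784)) 207 (np.float64(295.5), np.float64(87.99999999997158)) 208 (np.float64(295.4), np.float64(79.99999999997158)) 209 (np.float64(295.4), np.float64(76.99999999997272)) 210 (np.float64(295.3), np.float64(73.9999999999693)) 211 (np.float64(295.2), np.float64(71.9999999999659)) 212 (np.float64(295.05), np.float64(71.99999999999818)) 213 (np.float64(294.85), np.float64(74.99999999999272)) 214 (np.float64(294.6), np.float64(75.99999999998363)) 215 (np.float64(293.95), np.float64(66.99999999999591)) 216 (np.float64(292.6), np.float64(66.0)) 217 (np.float64(291.65), np.float64(26.999999999998636)) 
mid sleeve in rack
238 (np.float64(282.55), np.float64(126.0)) 239 (np.float64(283.3), np.float64(126.99999999993997)) 240 (np.float64(283.7), np.float64(126.99999999998363)) 241 (np.float64(283.95), np.float64(129.0)) 242 (np.float64(283.9), np.float64(131.99999999999272)) 243 (np.float64(283.75), np.float64(133.0)) 244 (np.float64(283.55), np.float64(135.0)) 245 (np.float64(283.4), np.float64(130.0)) 246 (np.float64(283.35), np.float64(117.99999999999818)) 247 (np.float64(283.3), np.float64(111.99999999999932)) 248 (np.float64(283.25), np.float64(106.99999999999909)) 249 (np.float64(283.15), np.float64(105.99999999999909)) 250 (np.float64(283.05), np.float64(106.0)) 251 (np.float64(282.6), np.float64(105.0)) 252 (np.float64(281.6), np.float64(96.99999999999727)) 253 (np.float64(280.2), np.float64(46.99999999999454))
```

Sleeve held, its centre offset about (-1.2, +0.6) mm from the TCP. The spigot in the side view spans 272–350 px at its tip in the crop. I'll carry on to above the spigot.

```bash
python3 -m jog '[[0,-0.02,0,0,0,0,0],[0,-0.02,-0.0107,-0.1484,0,0,0],[0,-0.02,-0.0107,-0.1484,0,0,0],[0,-0.02,-0.0107,-0.1484,0,0,0],[0,-0.02,-0.0107,-0.1484,0,0,0],[0,-0.02,-0.0107,-0.1484,0,0,0],[0,-0.01,-0.0107,-0.1484,0,0,0],[0,-0.002,-0.0107,-0.1484,0,0,0],[0,-0.002,-0.0107,-0.1484,0,0,0]]'
python3 - <<'E'
from h import *
s=grab('side');t=grab('top');to((.665,.0325,.112))
crop(s,(228,208),40,40,16,'s18');crop(t,(260,168),80,80,8,'t18')
p=manip.observe()['position']
th=np.linspace(0,6.28,90)
def ol(c,r,z,o=[208,188],k=16):
    E=np.array([proj(s,(c[0]+r*np.cos(q),c[1]+r*np.sin(q),z)) for q in th]);E=(E+.5-o)*k-.5;return E.min(0).round(0),E.max(0).round(0)
zb=p[2]-.0443+.012;c=p[:2]+[-.0012,.0006]
print('bot',ol(c,.015,zb),'top',ol(c,.015,zb+.036),'tip',ol((.6638,.0331),.005,.069))
E
```

```text
clock: 20.15
position: [0.6635, 0.0312, 0.1186]
tool_rot: [-0.114, -0.697, -0.113, 0.699]
wrist_force: [0.1, -0.3, -2.6]
width: 0.0285
clk 20.25 pos [0.6645 0.0317 0.1202] F [ 0.3  0.4 -1. ] w 0.0287 j [ 0.24  0.61 -0.5   1.4   0.3   1.21 -1.54]
toolx [ 5.0e-04 -2.1e-03 -1.0e+00] yaw_y -71.49
delta tool mm [ 8.2 -0.6 -0.7]
s18 origin 208 188 scale 16
t18 origin 220 128 scale 8
bot (array([205., 183.]), array([410., 329.])) top (array([183.,   8.]), array([393., 155.])) tip (array([278., 320.]), array([345., 369.]))
```

View pics/s18.png

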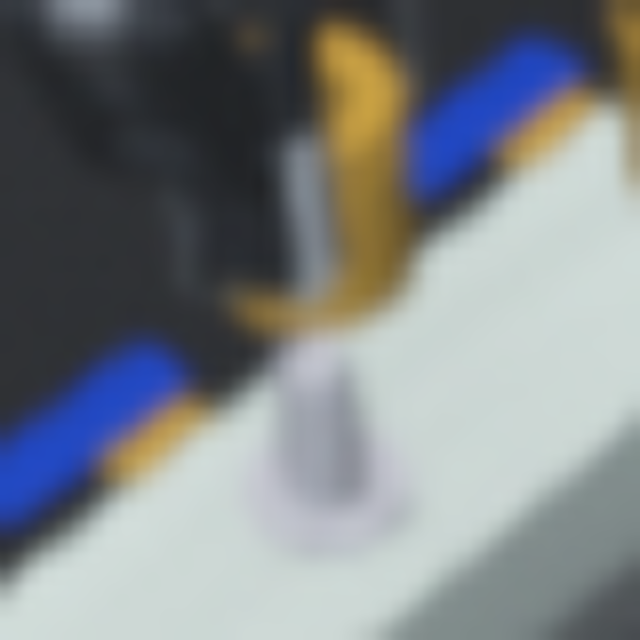

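View pics/t18.png

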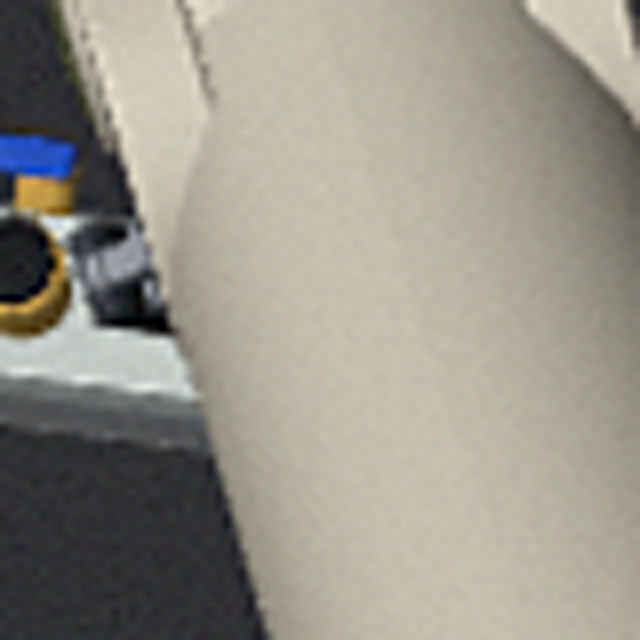

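The held sleeve's right edge looks tilted compared with the model, so I'll check it against a sleeve standing in the rack as a control.

```bash
cat >> h.py <<'E'
def slope(g,v0,v1,u0,u1):
    f=g['frame'].astype(float);d=f[...,0]-f[...,2];E=[]
    bg=0
    for v in range(v0,v1+1):
        x=np.arange(u0,u1,.05);r=np.interp(x,np.arange(560),d[v]);k=np.argmax(r);h=(r[k]+r[-1])/2;j=k+np.argmax(r[k:]<h);E.append((v,u0+.05*j))
    E=np.array(E);a,b=np.polyfit(E[:,0],E[:,1],1);return a,E[:,1].round(2)
def model_slope(g,c,z0,h=.036,r=.015):
    th=np.linspace(0,2*np.pi,721);o=[]
    for z in(z0,z0+h):
        P=np.array([proj(g,(c[0]+r*np.cos(q),c[1]+r*np.sin(q),z)) for q in th]);o.append(P[np.argmax(P[:,0])])
    return (o[0][0]-o[1][0])/(o[0][1]-o[1][1]),o
E
python3 - <<'E'
from h import *
s=grab('side');p=manip.observe()['position']
print('rack1',slope(s,262,270,265,280),model_slope(s,(.5085,.0925),.012))
print('rack2',slope(s,243,250,275,290),model_slope(s,(.518,.034),.012))
print('cap',slope(s,195,200,255,264))
zb=p[2]-.0323
print('held',slope(s,196,205,226,238),model_slope(s,p[:2]+[-.0012,.0006],zb))
E
```

```text
rack1 (np.float64(-0.0583333333333384), array([274.4 , 274.35, 274.3 , 274.35, 274.4 , 274.3 , 274.25, 274.1 ,
       273.75])) (np.float64(-0.012952501986840292), [array([274.84836777, 268.98191347]), array([274.97010655, 259.5830516 ])])
rack2 (np.float64(-0.07321428571429832), array([284.55, 284.45, 284.35, 284.4 , 284.4 , 284.35, 284.2 , 283.85])) (np.float64(-0.04072399909165345), [array([284.59986179, 250.00699819]), array([284.98720506, 240.49557306])])
cap (np.float64(-0.18857142857141698), array([257.55, 257.5 , 257.5 , 257.4 , 257.  , 256.55]))
held (np.float64(0.02333333333332617), array([232.3 , 231.95, 231.7 , 231.6 , 231.8 , 232.35, 232.7 , 232.5 ,
       232.15, 231.7 ])) (np.float64(0.09622703428593368), [array([232.94893006, 203.08301167]), array([231.8997269, 192.179598 ])])
```

Run:
```python
from h import *
s=grab('side')
f=s['frame'].astype(float)
for v in range(188,212):
    b=f[v,:,2];r=f[v,:,0]
    x=np.arange(228,240,.05);B=np.interp(x,np.arange(560),b);
    lo=B[(x<233)].min();k=np.argmin(np.where(x<233,B,999));hi=B[k:].max();j=k+np.argmax(B[k:]>(lo+hi)/2)
    print(v,round(x[j],2),int(lo),int(hi),b[228:238].astype(int),r[228:238].astype(int))
```

```text
188 231.25 44 67 [48 46 44 52 68 62 53 52 51 50] [87 75 55 49 60 54 47 46 45 45]
189 231.4 50 69 [58 56 50 54 70 64 53 51 51 50] [146 136  98  68  66  56  47  46  46  45]
190 239.1 59 111 [63 65 59 60 72 64 54 52 51 52] [178 183 154 109  79  59  48  46  45  45]
191 238.6 61 166 [62 67 66 64 70 61 54 52 53 63] [176 195 188 152 100  61  48  46  45  45]
192 237.65 58 187 [ 58  65  67  67  68  58  53  56  72 101] [158 191 198 176 119  66  47  44  44  42]
193 236.1 57 190 [ 57  64  67  66  63  58  59  80 121 154] [153 189 198 181 123  68  47  43  39  37]
194 234.95 58 191 [ 62  66  65  61  58  64  86 127 170 185] [165 193 195 170 114  64  45  39  34  32]
195 233.8 57 192 [ 70  67  63  57  63  95 134 168 189 193] [177 194 185 155 104  60  41  34  34  34]
196 232.8 55 191 [ 72  64  58  55  82 137 173 188 192 188] [171 181 166 136  94  54  37  33  33  35]
197 232.45 55 192 [ 70  59  55  55  96 161 188 193 186 164] [153 161 149 126  90  53  36  33  33  38]
198 232.35 54 187 [ 71  58  54  55  97 167 188 182 159 116] [143 156 149 125  91  56  37  33  35  40]
199 232.4 51 184 [ 73  57  52  51  9
[... 588 characters left out ...]
212 [ 80  59  66  96 143 185 206 212 212 212] [147 145 142 143 159 182 199 204 204 203]
206 230.85 73 211 [ 73  77 103 149 187 206 211 211 210 209] [151 148 153 170 188 199 203 203 202 201]
207 229.75 94 211 [ 94 131 161 191 206 211 211 210 209 209] [148 160 176 192 200 203 203 202 201 201]
208 228.9 151 212 [151 186 201 208 211 211 210 209 209 210] [158 185 197 202 203 203 202 201 200 201]
209 229.25 194 213 [194 202 209 211 211 209 209 209 210 211] [185 193 201 203 202 201 200 201 202 203]
210 230.0 193 212 [202 193 203 208 209 209 209 210 211 212] [190 183 194 200 201 201 201 202 203 203]
211 230.0 178 212 [192 178 195 206 209 210 211 212 212 212] [178 165 185 198 200 201 203 203 204 204]
```

The tilt is small (about 0.02 rad) and acceptable. I'll correct by (+0.7, +0.6) mm and go down to just above the tip.

```bash
python3 -m jog '[[0,0.004,-0.0004,-0.0009,0,0,0],[0,0.008,-0.0004,-0.0009,0,0,0],[0,0.012,-0.0004,-0.0009,0,0,0],[0,0.0135,-0.0004,-0.0009,0,0,0],[0,0.0135,-0.0004,-0.0009,0,0,0],[0,0.0135,-0.0004,-0.0009,0,0,0]]'
cat >> h.py <<'E'
def ol(g,c,r,z,o,k=16):
    th=np.linspace(0,6.28,90)
    E=np.array([proj(g,(c[0]+r*np.cos(q),c[1]+r*np.sin(q),z)) for q in th]);E=(E+.5-o)*k-.5;return E.min(0).round(0),E.max(0).round(0)
E
python3 - <<'E'
from h import *
s=grab('side');to((.665,.0325,.1))
crop(s,(228,210),40,40,16,'s19')
p=manip.observe()['position'];o=[208,190]
zb=p[2]-.0323;c=p[:2]+[-.0014,.0008]
print(zb,'bot',ol(s,c,.015,zb,o),'tip',ol(s,(.6638,.0331),.005,.069,o))
print('target bot',ol(s,(.6638,.0331),.015,zb,o))
E
```

```text
clock: 20.95
position: [0.6659, 0.0328, 0.1073]
tool_rot: [0.115, 0.698, 0.113, -0.697]
wrist_force: [-0.1, 0.4, -2.2]
width: 0.0285
clk 21.0 pos [0.666  0.0329 0.1074] F [ 0.1 -0.3 -1.7] w 0.0282 j [ 0.23  0.62 -0.49  1.41  0.3   1.19 -1.54]
toolx [ 0.0019 -0.0016 -1.    ] yaw_y -71.47
delta tool mm [7.4 0.  1. ]
s19 origin 208 190 scale 16
0.07513994828110482 bot (array([201., 212.]), array([403., 359.])) tip (array([278., 288.]), array([345., 337.]))
target bot (array([207., 212.]), array([410., 358.]))
```

View pics/s19.png

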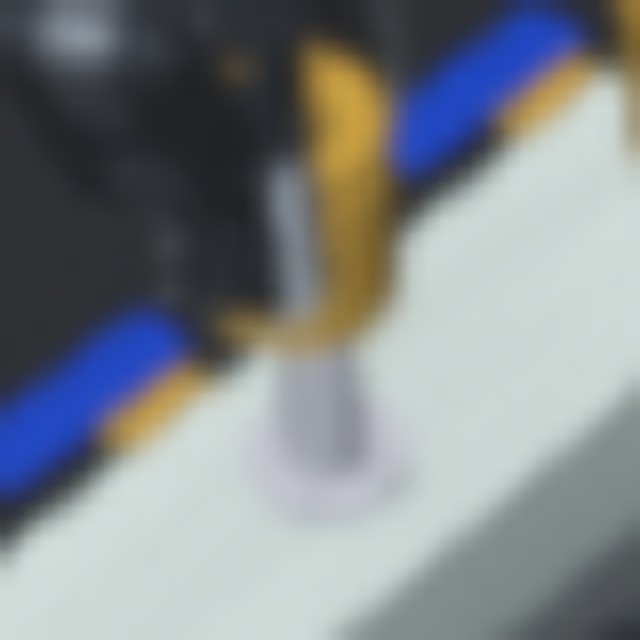

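```bash
python3 -m jog '[[0,0,-0.0004,0.0011,0,0,0],[0,0.001,-0.0004,0.0011,0,0,0],[0,0.002,-0.0004,0.0011,0,0,0],[0,0.003,-0.0004,0.0011,0,0,0],[0,0.003,-0.0004,0.0011,0,0,0]]'
python3 - <<'E'
from h import *
s=grab('side');to((.665,.0325,.1))
crop(s,(228,210),40,40,16,'s20')
p=manip.observe()['position'];o=[208,190]
zb=p[2]-.0323
print(zb,'target bot',ol(s,(.6638,.0331),.015,zb,o))
E
```

```text
clock: 21.5
position: [0.6647, 0.0328, 0.1042]
tool_rot: [0.115, 0.698, 0.113, -0.697]
wrist_force: [0.6, 1.0, -2.3]
width: 0.0289
clk 21.55 pos [0.6647 0.0329 0.1043] F [-0.3  0.  -2.2] w 0.0285 j [ 0.23  0.62 -0.49  1.41  0.3   1.18 -1.55]
toolx [ 0.0017 -0.0016 -1.    ] yaw_y -71.47
delta tool mm [ 4.3  0.4 -0.1]
s20 origin 208 190 scale 16
0.07197486623139038 target bot (array([209., 227.]), array([411., 373.]))
```

View pics/s20.png

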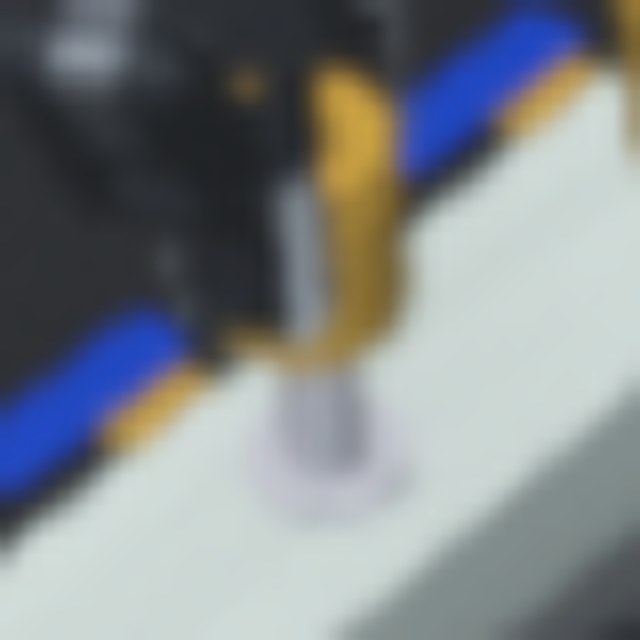

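```bash
python3 -m jog '[[0,0.001,0,0,0,0,0],[0,0.002,0,0,0,0,0],[0,0.003,0,0,0,0,0],[0,0.003,0,0,0,0,0]]';python3 -m jog '[[0,0.001,0,0,0,0,0],[0,0.002,0,0,0,0,0],[0,0.002,0,0,0,0,0]]'
```

```text
clock: 21.95
position: [0.6646, 0.0328, 0.101]
tool_rot: [0.114, 0.698, 0.113, -0.698]
wrist_force: [-0.2, -0.4, -2.3]
width: 0.0284
clock: 22.25
position: [0.6645, 0.0328, 0.0988]
tool_rot: [0.114, 0.698, 0.113, -0.698]
wrist_force: [0.2, -0.1, -2.5]
width: 0.0286
```

The spigot has entered the bore and no force shows. I'll continue.

```bash
python3 -m jog '[[0,0.001,0,0,0,0,0],[0,0.002,0,0,0,0,0],[0,0.003,0,0,0,0,0],[0,0.004,0,0,0,0,0],[0,0.004,0,0,0,0,0]]';python3 -m jog '[[0,0.0015,0,0,0,0,0],[0,0.003,0,0,0,0,0],[0,0.0045,0,0,0,0,0],[0,0.006,0,0,0,0,0],[0,0.006,0,0,0,0,0]]'
```

```text
clock: 22.75
position: [0.6644, 0.0329, 0.0946]
tool_rot: [0.114, 0.698, 0.113, -0.698]
wrist_force: [0.7, 1.0, -3.2]
width: 0.0283
clock: 23.25
position: [0.6643, 0.0329, 0.0883]
tool_rot: [0.114, 0.698, 0.113, -0.698]
wrist_force: [0.7, -0.0, -2.1]
width: 0.0282
```

```bash
python3 -m jog '[[0,0.0015,0,0,0,0,0],[0,0.003,0,0,0,0,0],[0,0.0045,0,0,0,0,0],[0,0.006,0,0,0,0,0],[0,0.007,0,0,0,0,0],[0,0.007,0,0,0,0,0]]';python3 -m jog '[[0,0.0015,0,0,0,0,0],[0,0.003,0,0,0,0,0],[0,0.0045,0,0,0,0,0],[0,0.006,0,0,0,0,0],[0,0.006,0,0,0,0,0]]';python3 -c "
from h import *
s=grab('side');to((.6645,.0328,.0723))
crop(s,(228,210),40,40,16,'s21')"
```

```text
clock: 23.85
position: [0.6643, 0.033, 0.081]
tool_rot: [0.114, 0.698, 0.113, -0.698]
wrist_force: [-0.3, -0.1, -1.8]
width: 0.0284
clock: 24.35
position: [0.6642, 0.033, 0.0747]
tool_rot: [-0.114, -0.698, -0.113, 0.698]
wrist_force: [0.2, 0.9, -1.7]
width: 0.0287
clk 24.4 pos [0.6641 0.033  0.0748] F [ 0.1  0.6 -2. ] w 0.0288 j [ 0.23  0.65 -0.49  1.44  0.32  1.13 -1.56]
toolx [-1.0e-04 -1.4e-03 -1.0e+00] yaw_y -71.46
delta tool mm [ 2.5  0.3 -0.3]
s21 origin 208 190 scale 16
```

View pics/s21.png

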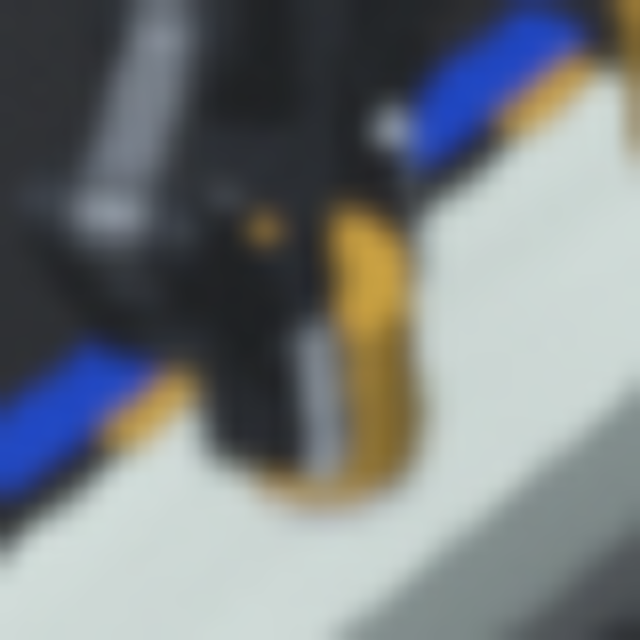

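```bash
python3 -m jog '[[0,0.001,0,0,0,0,0],[0,0.0018,0,0,0,0,0],[0,0.0018,0,0,0,0,0]]';python3 -m jog '[[0,0.0006,0,0,0,0,0],[0,0.0006,0,0,0,0,0]]'
```

```text
clock: 24.7
position: [0.6641, 0.033, 0.0729]
tool_rot: [-0.114, -0.698, -0.113, 0.698]
wrist_force: [1.2, 0.5, -2.4]
width: 0.0283
clock: 24.9
position: [0.6642, 0.033, 0.0724]
tool_rot: [-0.114, -0.698, -0.113, 0.698]
wrist_force: [-1.1, 1.5, -0.4]
width: 0.0284
```

```bash
python3 -m jog '[[0,0.0004,0,0,0,0,0],[0,0.0004,0,0,0,0,0]]'
```

```text
clock: 25.1
position: [0.6642, 0.033, 0.0724]
tool_rot: [-0.114, -0.698, -0.113, 0.698]
wrist_force: [-1.5, 0.6, 2.5]
width: 0.0286
```

Light contact at the expected seat height. Release and lift clear.

```bash
python3 -m jog '[[0.42,0,0,0,0,0,0],[0.5,0,0,0,0,0,0],[0.5,0,0,0,0,0,0],[0.5,0,0,0,0,0,0]]'; python3 -m jog '[[0.5,-0.02,0,0,0,0,0],[0.5,-0.05,0,0,0,0,0],[0.5,-0.09,0,0,0,0,0],[0.5,-0.13,0,0,0,0,0],[0.5,-0.16,0,0,0,0,0],[0.5,-0.16,0,0,0,0,0],[0.5,-0.16,0,0,0.2,0,0]]'
python3 -c "
from h import *
s=grab('side');to((.5,-.15,.25))
crop(s,(240,240),190,170,4,'s22')
t=grab('top');crop(t,(230,200),200,150,4,'t22')"
```

```text
clock: 25.5
position: [0.6643, 0.0329, 0.0724]
tool_rot: [0.114, 0.698, 0.113, -0.698]
wrist_force: [0.4, -0.6, -0.0]
width: 0.0427
clock: 26.2
position: [0.6645, 0.0332, 0.2331]
tool_rot: [0.113, 0.699, 0.112, -0.697]
wrist_force: [-0.3, 0.5, -0.6]
width: 0.0426
clk 26.25 pos [0.664  0.033  0.2317] F [-0.7 -0.8 -0.1] w 0.0428 j [ 0.23  0.53 -0.52  1.25  0.26  1.42 -1.51]
toolx [-4.0e-04 -1.8e-03 -1.0e+00] yaw_y -71.69
delta tool mm [-17.9 122.3 213.2]
s22 origin 145 155 scale 4
t22 origin 130 125 scale 4
```

View pics/s22.png

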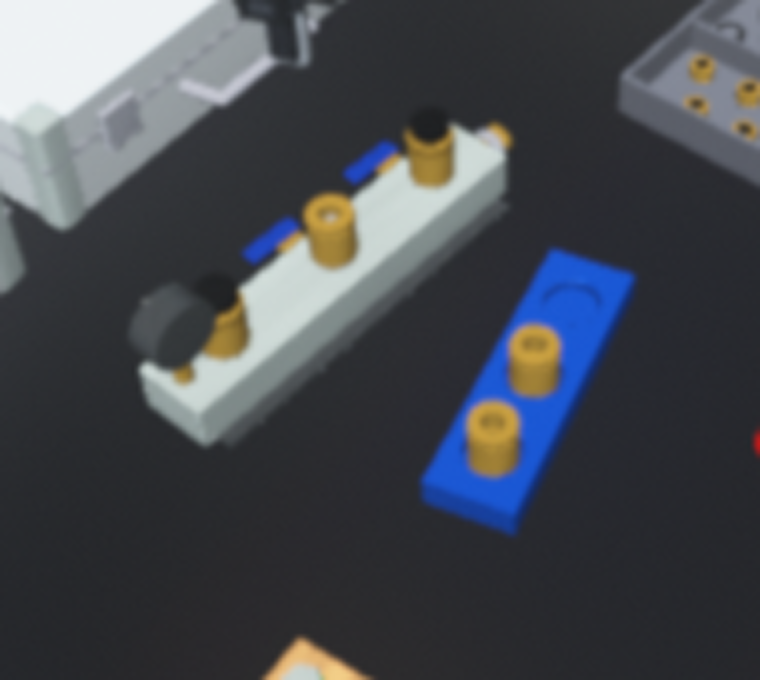

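The side view shows the sleeve seated upright on the spigot at (331,230) in the crop, with the spigot's tip showing inside its bore. Both rejects stand in the rack at (534,360) and (493,438), and the arm is clear. One numeric check, then I hand in.

Run:
```python
from h import *
s=grab('side');o=[145,155]
print('home model top rim',ol(s,(.6638,.0331),.015,.076,o,4),'bottom',ol(s,(.6638,.0331),.015,.04,o,4))
crop(s,(222,330),44,44,12,'s23')
st=manip.observe();print(st['clock'],st['joint_vel'].round(3))
```

```text
home model top rim (array([303., 192.]), array([354., 228.])) bottom (array([309., 232.]), array([358., 269.]))
s23 origin 200 308 scale 12
26.35 [ 0.002  0.005 -0.001  0.001 -0.001  0.004  0.002]
```

View pics/s23.png

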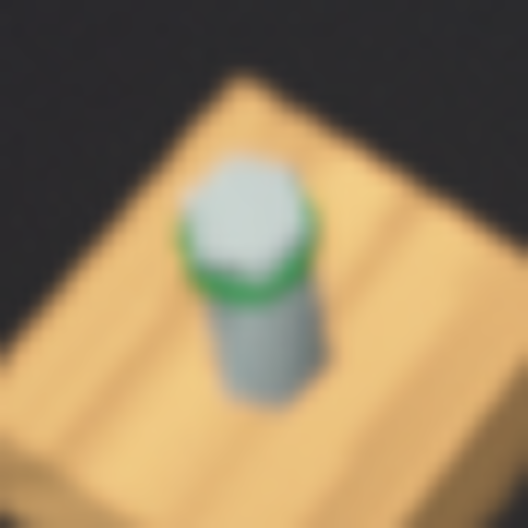

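The sleeve outline matches the "home" prediction (bottom edge at row 268 seen, 269 predicted; top at 193 seen, 192 predicted). The gauge stands in its stand with its shoulder flush.

```bash
python3 -c "
from rig import manip
print(manip.finish_job())"
```

```text
the job is handed in; nothing more can be done
None
```

The job is done and handed in at about 26 s; no verdict is reported.

**What I did:** The top camera hinted at a full bore in the sleeve at the rack's -y end, so I gauged that one first. The gauge went fully home with about 5 N at the wrist, so the other two sleeves were never tried. I put the gauge back in its stand and fitted that sleeve on the free spigot, with no more than about 3 N at the wrist.

**Last checks:**
- **Fitted sleeve:** its outline matched the predicted home position to within about a pixel of the enlarged picture, and the spigot's tip showed inside the bore.
- **Gauge:** it stands in its stand with its shoulder flush on the top.
- **Rejects:** both are still standing in the rack.
- **Robot:** the arm was still and clear of everything at hand-in.

**Disagreements and gaps:**
- The two cameras differed by 1 to 2 mm, so I aligned both fits from the side view alone.
- The gripper read the sleeve as 28.3 mm wide, below the stated 29 to 31 mm, and the sleeve hung about 0.02 rad off upright in the grip. Neither affected the fit.
- I did not measure the other bench items at the end. The arm was never driven close to them, and no unexpected force showed.

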